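# Remotes to the charging cradle

## Task

Put the remote-control handsets away to charge: edge each one out of its bay in the wooden riser until its wide head hangs over the lip far enough to pinch, and lay it in a pocket of the white charging cradle, buttons up and fully home, flat and square (any pocket; each takes a handset one way round only). Move the candle glass that has been left on the cradle onto the cork coaster, upright and well on it. When all that is done, slide the cradle's black switch fully over to its other end, and leave the other things on the table where they are.

Things in the scene. Friction and masses are not known exactly. Their poses are not given: they have to be found in the camera images.
- handset0: black handset, one of 2 or 3 alike (None if absent): 140 mm long, 22 thick, 120-195 g. Head 46 mm wide, 50 long, with a round grey pad, at its -x end; tail 36 mm wide, 90 long, with round buttons, at +x. Origin: centre of the underside, 70 mm from either end; z up out of the buttons; centre of mass 66 mm from the head's end. Starts flat in riser bay 0, head end 8 to 25 mm inside the lip.
- handset1: black handset, one of 2 or 3 alike (None if absent): 140 mm long, 22 thick, 120-195 g. Head 46 mm wide, 50 long, with a round grey pad, at its -x end; tail 36 mm wide, 90 long, with round buttons, at +x. Origin: centre of the underside, 70 mm from either end; z up out of the buttons; centre of mass 66 mm from the head's end. Starts flat in riser bay 1, head end 8 to 25 mm inside the lip.
- handset2: black handset, one of 2 or 3 alike (None if absent): 140 mm long, 22 thick, 120-195 g. Head 46 mm wide, 50 long, with a round grey pad, at its -x end; tail 36 mm wide, 90 long, with round buttons, at +x. Origin: centre of the underside, 70 mm from either end; z up out of the buttons; centre of mass 66 mm from the head's end. Starts flat in riser bay 2, head end 8 to 25 mm inside the lip.
- riser: fixed wooden riser, 210 (x) by 214 mm (y), origin at the centre of its underside, front at -x (about towards the robot). On its board, 60 mm up, three bays 50 mm wide, 200 long, 70 apart (bay 0 at y = -70 mm), between rails 26 mm high and a back board as high; open at the top and front. 35 to 52 mm are free behind a handset's tail; fingers do not fit beside it in the bay.
- lip0 (a point): bay 0 of the riser: middle of the bay floor's front edge (the lip), 60 mm above the table; axes as the riser's: +x leads back into the bay, -x out over the drop. In front of the lip there is only the table 60 mm below.
- lip1 (a point): bay 1 of the riser: middle of the bay floor's front edge (the lip), 60 mm above the table; axes as the riser's: +x leads back into the bay, -x out over the drop. In front of the lip there is only the table 60 mm below.
- lip2 (a point): bay 2 of the riser: middle of the bay floor's front edge (the lip), 60 mm above the table; axes as the riser's: +x leads back into the bay, -x out over the drop. In front of the lip there is only the table 60 mm below.
- cradle: fixed white charging cradle, 170 mm long (x), flat deck 16 mm above the table; origin on the table under the middle of pocket 1. Three pockets 70 mm apart (pocket 0 at y = -70 mm, 1 at 0, 2 at +70), deck out to y = +105 mm; the switch strip, level with the deck, lies along its -y side, y = -150 to -105 mm.
- pocket0 (a point): pocket 0 of the cradle: middle of its floor, where a seated handset's origin belongs; axes as the cradle's. 8 mm deep, keyed to a handset lying along x, head to -x: head part 52 mm wide from x = -73.5 to -17.5 mm, tail part 42 mm wide from x = -17.5 to 73.5 mm. A seated handset stands 14 mm above the deck.
- pocket1 (a point): pocket 1 of the cradle: middle of its floor, where a seated handset's origin belongs; axes as the cradle's. 8 mm deep, keyed to a handset lying along x, head to -x: head part 52 mm wide from x = -73.5 to -17.5 mm, tail part 42 mm wide from x = -17.5 to 73.5 mm. A seated handset stands 14 mm above the deck.
- pocket2 (a point): pocket 2 of the cradle: middle of its floor, where a seated handset's origin belongs; axes as the cradle's. 8 mm deep, keyed to a handset lying along x, head to -x: head part 52 mm wide from x = -73.5 to -17.5 mm, tail part 42 mm wide from x = -17.5 to 73.5 mm. A seated handset stands 14 mm above the deck.
- switch (a joint): slide switch of the cradle, in m: 0 to 0.01 as found (off), 0.04 at its other end (on). It moves along the cradle's +x, needs about 2 N, and stays where it is left.
- switch_top (a point): centre of the top of the black switch block, which is 22 mm long (along the cradle's x), 28 mm wide and stands 20 mm above the deck; moves with it, axes as the cradle's.
- candle: amber candle glass (solid, unlit), 60 mm across, 55 mm tall, 200 g; origin: centre of its underside, z up. Starts standing on the cradle's deck across the tail part of pocket 1, and must come off to free that pocket.
- coaster: fixed round cork coaster, 94 mm across, 5 mm thick, between riser and cradle; origin: centre of its underside on the table.
- matchbox: cardboard matchbox, 36 x 58 x 16 mm, origin at the centre of its underside; bystander, leave alone.
- tumbler: clear glass tumbler, 72 mm across, 85 mm tall, origin at the centre of its underside; bystander, leave alone.
Mind the look-alikes: they are no part of the job. Leave any orange look-alike of the handset1 alone. What is shaped like the candle but turquoise is not meant.

How it is judged:
By the outcome, as a careful person would: the job done as asked, in the order asked, and still so for the second after the job is handed in, with the robot touching nothing.
Of handset0, handset1, handset2 only 2 to 3 are there at a start; the rules pass over those that are not, and their reading is None.
At some moment in a run one of handset0, handset1, handset2, candle may be knocked a few centimetres aside while the robot is not near it.
Once in a run the grip may slacken for a moment while it holds something.
It also fails if it takes over 210 s, if anything falls off the work surface, if the arm or the gripper's body presses on something with over 40 N, if the wrist force passes 120 N, or if a joint passes its speed limit or range.

## Robot

A 6-joint arm with a two-finger parallel gripper is mounted at the origin on the work surface. World frame = base frame: x ahead of the robot, y to its left, z up, the work surface at z = 0. Lengths are in m, angles in rad, forces in N, time in s.
With the tool pointing down it reaches from about 0.3 to 0.875 m from the base axis. Payload 6.4 kg.
Tool frame: the origin (TCP) lies at the very end of the fingers, on their centre line; the grasp point (between the pads) lies 19 mm behind it; z points along the fingers, y is the line along which they close (so a half turn about z gives the same grasp; the last joint's range is limited). The gripper opens to 88 mm and grips with 3 to 60 N. Pads are 18 mm wide; open, the fingers measure 123 mm over their backs; the gripper's body (75 mm by 187 mm) begins 45 mm behind the grasp point.
Start: joints at [1.059, 0.181, 1.607, -0, 1.354, -0.206], TCP at [0.173, 0.548, 0.239] pointing down, gripper open.
Joint ranges: [-2.99, 2.99], [-0.89, 2.07], [0.3, 2.58], [-1.14, 4.28], [0, 2.63], [-3.12, 3.12]. Speed limits (rad/s): [2.57, 2.57, 3.01, 3.14, 3.14, 3.14].

## Interface

Orientations are given as a unit quaternion [x, y, z, w].
In Python, from bench import robot gives the robot as it stands.
- The arm moves only by the tool apply_moves, never from a script. Its argument "commands" is a list of rows, each a list of 7 numbers: the shift along the world's x, y, z in mm, then the turn, a rotation vector about the world's x, y, z in rad, then the finger opening in mm, from 0 to 88.1. In form: [[dx, dy, dz, ax, ay, az, claw], ...]. A call has 1 to 20 rows; each row is the pose to reach, as a shift and turn from the pose commanded when the call began; what a row does not reach only later rows make up. A row lasts 1/10 s, in which the tool goes at most 50 mm and 8.59 degrees, less where a joint would pass 70% of its speed; a pose out of reach is approached as far as the arm can. A call with a gripper value outside its range is refused whole. The fingers move at their own pace and stop on an object; the grip force is fixed at half the most. Time passes only in rows, so rows that repeat a pose let the fingers close. It gives the time, the measured TCP pose, the force, the opening and the grip force at its end, in the units of the state.
- robot.state(): the state, without advancing time (a new reading comes with each control period).
- robot.read_camera(name): name is "scene" or "top" or "wrist"; returns a dict with "pixels" (480x640x3 uint8, red, green, blue), "fovy" (degrees; the focal length in pixels is half the picture's height over the tangent of half this angle, whatever the lens; pixels are square), "cx", "cy" (the principal point, pixels), "k1" (the pictures are not rectified: a ray, as slopes to the right and down, at radius r is drawn at 1 + k1 r^2 times it, then the intrinsics apply), "xyz" and "orientation" of the camera in the world. Camera axes: x right, y up, looking along -z (the intrinsics and any distortion apply to the point x, -y, -z); pixel columns grow to the right and rows downward; lengths in m; the calibration is good to about 2 mm. A picture is of the moment at which its call begins. There is no depth.
- robot.sign_off(): hands the job in; it is judged then, once.
The state is a dict: "time": time; "joint_pos": joint angles; "qd": joint speeds; "tau": joint torques, N m; "eef_pos": TCP position; "orientation": TCP orientation; "contact_force": force on the tool from outside, world axes, zero at the start; "wrist_torque": the same for the moment, N m; "width": finger opening in m; "finger_force": force on a finger pad.
Only numpy, scipy, OpenCV 4.12 (cv2) and the standard library are available. Lean on these libraries where they do the work, as an engineer would, in place of code of your own. Each camera call takes 0.05 s, during which the arm holds its last target. There are 200 camera calls.

## Working session

There is one attempt and no reset: what is moved stays moved. The work goes in short steps, Python scripts to look and compute and a tool call to move; the robot and the scene stay as the last step left them, time stands still between calls to the robot, and variables do not carry over. Pictures are saved under pics/ and viewed, at most 14 in all, crops included, and the job is handed in when it is done.

Besides the shell and the picture viewer there is one more tool, called after ">>>" in YAML: its name, and indented under it one key for each argument. apply_moves: Moves the arm, as the interface text tells. Its arguments: {"type":"object","properties":{"commands":{"type":"array"}},"required":["commands"]}

```bash
ls; mkdir -p pics
cat > h.py <<'E'
import numpy as np, cv2
from scipy.spatial.transform import Rotation as R
from bench import robot
def cam(n):
    c=robot.read_camera(n); c['R']=R.from_quat(c['orientation']).as_matrix(); c['f']=240/np.tan(np.radians(c['fovy'])/2); return c
def ray(c,uv):
    f=c['f'];K=np.array([[f,0,c['cx']],[0,f,c['cy']],[0,0,1.]])
    p=cv2.undistortPoints(np.array(uv,float).reshape(-1,1,2),K,np.array([c['k1'],0,0,0,0.]))[:,0]
    d=np.c_[p[:,0],-p[:,1],-np.ones(len(p))]@c['R'].T
    return d
def plane(c,uv,z):
    d=ray(c,uv);o=np.array(c['xyz']);return o+d*((z-o[2])/d[:,2])[:,None]
def proj(c,P):
    q=(np.atleast_2d(P)-np.array(c['xyz']))@c['R'];x=q[:,0]/-q[:,2];y=-q[:,1]/-q[:,2];s=1+c['k1']*(x*x+y*y)
    return np.c_[c['cx']+c['f']*x*s,c['cy']+c['f']*y*s]
def tri(c1,u1,c2,u2):
    A=0;b=0
    for c,u in((c1,u1),(c2,u2)):
        d=ray(c,[u])[0];d/=np.linalg.norm(d);M=np.eye(3)-np.outer(d,d);A=A+M;b=b+M@np.array(c['xyz'])
    return np.linalg.solve(A,b)
def save(c,n,box=None,s=1):
    im=c['pixels'][:,:,::-1]
    if box: im=im[box[1]:box[3],box[0]:box[2]]
    cv2.imwrite('pics/'+n,cv2.resize(im,None,fx=s,fy=s,interpolation=cv2.INTER_CUBIC))
E
python3 - <<'E'
from h import *
for n in('top','scene'):
    c=cam(n);save(c,n+'0.png');print(n,c['xyz'],c['R'].round(3).tolist(),c['f'],c['k1'],c['cx'],c['cy'])
print(robot.state())
E
```

```text
pics
top [ 0.44534513 -0.02757363  1.04929685] [[-0.015, 0.995, -0.101], [-1.0, -0.015, -0.006], [-0.007, 0.101, 0.995]] 438.5952504095608 0.036214804451742834 323.15728892451165 232.42615297744214
scene [ 1.22584346 -0.31080821  0.88254902] [[0.375, -0.683, 0.628], [0.927, 0.282, -0.246], [-0.009, 0.674, 0.739]] 507.3522910451142 -0.02441096310372757 312.2812398786655 241.38300062008867
{'time': 0.1, 'joint_pos': array([ 1.05869259e+00,  1.81476798e-01,  1.60786788e+00,  2.08137631e-05,
        1.35381600e+00, -2.06332183e-01]), 'qd': array([-0.00158581, -0.00124812, -0.00248529, -0.00028689,  0.00076339,
        0.00074754]), 'tau': array([ 9.12355863e-04, -4.34819162e+01, -3.42694545e+01,  7.04431068e-02,
        3.39955848e-02, -7.04311583e-05]), 'eef_pos': array([0.17285159, 0.5479124 , 0.23791398]), 'orientation': array([ 1.52293053e-01,  9.88335070e-01, -7.30400867e-04, -2.85126912e-04]), 'contact_force': array([0.25275349, 0.20784568, 0.17592637]), 'wrist_torque': array([-0.05675719, -0.00124045,  0.04843343]), 'finger_force': 0.0, 'width': 0.08779907762056437}
```

View pics/top0.png

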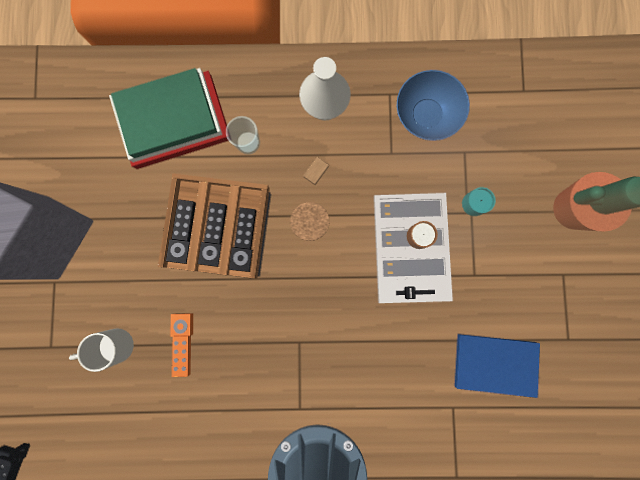

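View pics/scene0.png

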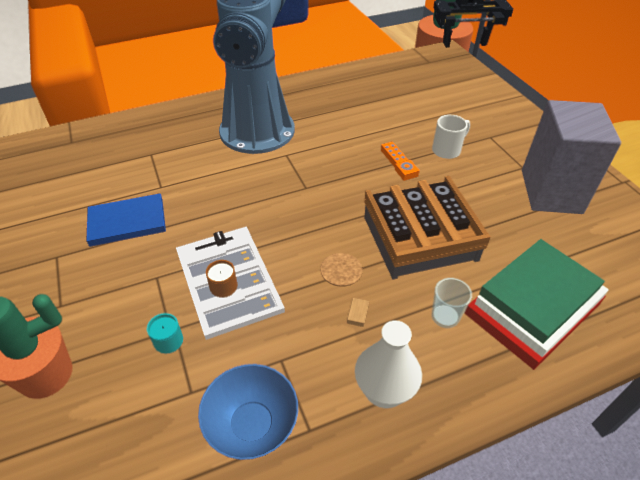

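Candidates (top view): handsets are the black ones in the riser at (182,230), (213,232) and (243,240), and the look-alike is the orange one at (180,345). The candle is the amber glass at (423,235) on the cradle, and the look-alike is the turquoise one at (480,201). I choose the black handsets with heads facing image-down (-x), and the amber candle.

```bash
cat > meas.py <<'E'
from h import *
def blobs(m,amin=15):
    n,l,s,c=cv2.connectedComponentsWithStats(m.astype(np.uint8));return [(s[i],c[i],l==i) for i in range(1,n) if s[i,4]>=amin]
def quad(m):
    cs,_=cv2.findContours(m.astype(np.uint8),cv2.RETR_EXTERNAL,cv2.CHAIN_APPROX_NONE);k=max(cs,key=cv2.contourArea)
    h=cv2.convexHull(k)
    for e in np.linspace(.01,.1,30):
        a=cv2.approxPolyDP(h,e*cv2.arcLength(h,True),True)
        if len(a)<=4: break
    return a[:,0].astype(float)
E
python3 - <<'E'
from meas import *
T=cam('top');S=cam('scene')
def white(c,b):
    i=c['pixels'].astype(int);m=(i.min(2)>170)&(i.max(2)-i.min(2)<30);k=np.zeros_like(m);k[b[1]:b[3],b[0]:b[2]]=1
    return cv2.morphologyEx((m&k).astype(np.uint8),cv2.MORPH_CLOSE,np.ones((9,9)))
qt=quad(white(T,(360,180,465,315)));qs=quad(white(S,(165,220,295,345)))
print(qt,qs)
pt=plane(T,qt,.016);ps=plane(S,qs,.016)
print(pt.round(4),ps.round(4))
for a,u in zip(pt,qt):
    j=np.argmin(np.linalg.norm(ps-a,axis=1));print('tri',tri(T,u,S,qs[j]).round(4))
# candle, by hand pixel and hsv
for c,b in((T,(400,215,445,260)),(S,(195,255,245,300))):
    i=c['pixels'];h=cv2.cvtColor(i,cv2.COLOR_RGB2HSV)
    m=np.zeros(h.shape[:2],bool);m[b[1]:b[3],b[0]:b[2]]=1
    am=m&(h[...,1]>120)&(h[...,0]<20)
    print('amber',[(s.tolist(),ce.round(1)) for s,ce,_ in blobs(am)])
print(plane(T,[[423.5,234.5]],.071),plane(T,[[310,222]],.005),plane(S,[[342,269]],.005),tri(T,(310,222),S,(342,269)))
print('pads',plane(T,[[178,251],[210,254],[241,259]],.082).round(4), 'lip corners',plane(T,[[163,268],[258,277],[176,179],[269,187]],.086).round(4))
save(T,'close.png',(150,165,300,290),4)
cv2.imwrite('pics/close.png',np.vstack([cv2.imread('pics/close.png'),cv2.resize(T['pixels'][185:310,360:510,::-1],None,fx=4,fy=4)])[::1])
a=cv2.imread('pics/close.png');cv2.imwrite('pics/close.png',cv2.resize(np.hstack([a[:500],a[500:]]),(800,333)))
E
```

```text
[[445. 193.]
 [451. 300.]
 [379. 302.]
 [375. 195.]] [[246. 227.]
 [283. 308.]
 [205. 335.]
 [176. 248.]]
[[ 0.6396 -0.3129  0.016 ]
 [ 0.3879 -0.3158  0.016 ]
 [ 0.3853 -0.1493  0.016 ]
 [ 0.6377 -0.1467  0.016 ]] [[ 0.3863 -0.1504  0.016 ]
 [ 0.6392 -0.1478  0.016 ]
 [ 0.6415 -0.3133  0.016 ]
 [ 0.3889 -0.319   0.016 ]]
tri [ 0.6401 -0.3134  0.0139]
tri [ 0.3874 -0.3178  0.0137]
tri [ 0.3851 -0.1498  0.0146]
tri [ 0.638  -0.1472  0.014 ]
amber [([407, 221, 30, 27, 156], array([419.9, 235. ]))]
amber [([206, 260, 31, 37, 531], array([222.2, 281.9]))]
[[ 0.53621775 -0.24609688  0.071     ]] [[0.57660342 0.0094499  0.005     ]] [[0.5828153  0.01165395 0.005     ]] [ 5.78093484e-01  1.16442871e-02 -5.60292792e-04]
pads [[0.507  0.2983 0.082 ]
 [0.4992 0.2279 0.082 ]
 [0.4871 0.1597 0.082 ]] lip corners [[0.4701 0.3287 0.086 ]
 [0.4471 0.1216 0.086 ]
 [0.6676 0.3042 0.086 ]
 [0.6465 0.0971 0.086 ]]
```

View pics/close.png

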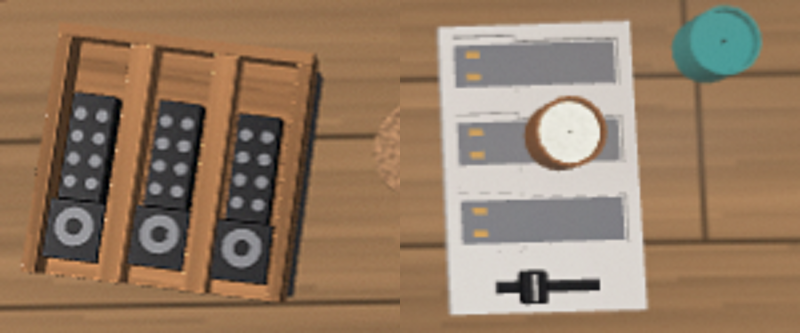

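The close crop shows three black handsets (pads at the bottom, facing the lip) and the amber candle across pocket 1. The turquoise candle stands apart and the switch is at its left end. I'm moving over the candle now.

>>> apply_moves:
  commands:
    - [363,-794,40,0,0,-1.25,88]
    - [363,-794,40,0,0,-1.25,88]
    - [363,-794,40,0,0,-1.25,88]
    - [363,-794,40,0,0,-1.25,88]
    - [363,-794,40,0,0,-1.25,88]
    - [363,-794,40,0,0,-1.25,88]
    - [363,-794,40,0,0,-1.25,88]
    - [363,-794,40,0,0,-1.25,88]
    - [363,-794,40,0,0,-1.25,88]
    - [363,-794,40,0,0,-1.25,88]
    - [363,-794,40,0,0,-1.25,88]
    - [363,-794,40,0,0,-1.25,88]
    - [363,-794,40,0,0,-1.25,88]
    - [363,-794,40,0,0,-1.25,88]
    - [363,-794,40,0,0,-1.25,88]
    - [363,-794,40,0,0,-1.25,88]
    - [363,-794,40,0,0,-1.25,88]
    - [363,-794,40,0,0,-1.25,88]
    - [363,-794,40,0,0,-1.25,88]
    - [363,-794,40,0,0,-1.25,88]

```text
time: 2.2
eef_pos: [0.5357, -0.2454, 0.278]
orientation: [0.702, 0.712, 0.0, -0.001]
contact_force: [-0.0, 0.6, 0.5]
width: 0.0883
finger_force: 0.0
```

Run:
```python
from h import *
s=robot.state();print(s['time'],s['eef_pos'],s['orientation'],s['joint_pos'])
c=cam('wrist');save(c,'w1.png');print(c['xyz'],c['R'].round(3).tolist(),c['f'],c['k1'])
```

```text
2.2 [ 0.53565927 -0.24542873  0.27795989] [ 7.02060011e-01  7.12117191e-01  1.72229452e-05 -9.19920931e-04] [-6.31085940e-01  1.83166959e-01  1.52437082e+00  3.06709824e-04
  1.43586978e+00 -6.45350600e-01]
[ 0.53426788 -0.17466935  0.42448783] [[1.0, -0.014, -0.003], [0.014, 0.961, 0.276], [-0.001, -0.276, 0.961]] 343.5071035618978 -0.05651829920831579
```

View pics/w1.png

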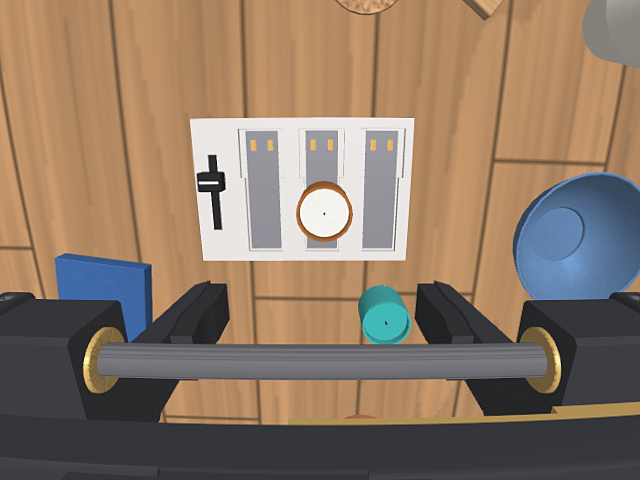

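The wrist view shows the pockets with contacts and wider head parts at the top (+y world). The candle is at (325,212) and the switch at (211,181), with its slot running down.

Run:
```python
from meas import *
c=cam('wrist');i=c['pixels'].astype(int)
m=(i.min(2)>165)&(i.max(2)-i.min(2)<35);k=np.zeros_like(m);k[100:275,180:425]=1
q=quad(cv2.morphologyEx((m&k).astype(np.uint8),cv2.MORPH_CLOSE,np.ones((9,9))))
print(q.tolist());P=plane(c,q,.016);print(P.round(4))
T=cam('top');qt=[[445,193],[451,300],[379,302],[375,195]]
for u,p in zip(q,P):
    j=np.argmin([np.linalg.norm(a-p) for a in plane(T,qt,.016)]);print('tri',tri(c,u,T,qt[j]).round(4))
# pocket pads grey
h=cv2.cvtColor(c['pixels'],cv2.COLOR_RGB2HSV)
g=(i.max(2)>110)&(i.max(2)<175)&(i[...,2]-i[...,0]>3)&k
for s,ce,mm in blobs(g,800): print('pad',s.tolist(),quad(mm).tolist(),plane(c,[ce],.008).round(4),'tail mid',)
bl=(i.max(2)<60)&k
for s,ce,mm in blobs(bl,100): print('switch',s.tolist(),ce)
am=k&(((h[...,1]>120)&(h[...,0]<20)))
print('amber',[s.tolist() for s,_,_ in blobs(am,100)])
e=[cv2.fitEllipse(max(cv2.findContours(x.astype(np.uint8),0,1)[0],key=cv2.contourArea)) for _,_,x in blobs(am,100)]
print(e)
# wax top
print(plane(c,[[324.5,212]],.071))
co=proj(c,[[.577,.010,.005]]);print(co)
```

```text
[[413.0, 119.0], [404.0, 260.0], [203.0, 259.0], [191.0, 119.0]]
[[ 0.6369 -0.1454  0.016 ]
 [ 0.6397 -0.3143  0.016 ]
 [ 0.3856 -0.3171  0.016 ]
 [ 0.3843 -0.1487  0.016 ]]
tri [ 0.6362 -0.1459  0.0211]
tri [ 0.6373 -0.3103  0.0267]
tri [ 0.3884 -0.314   0.0239]
tri [ 0.3855 -0.1489  0.0193]
pad [362, 131, 36, 117, 3399] [[397.0, 132.0], [391.0, 247.0], [362.0, 247.0], [366.0, 131.0]] [[ 0.6041 -0.2286  0.008 ]] tail mid
pad [246, 132, 35, 116, 3342] [[276.0, 132.0], [280.0, 247.0], [252.0, 247.0], [246.0, 132.0]] [[ 0.4641 -0.2309  0.008 ]] tail mid
pad [306, 132, 32, 55, 1445] [[337.0, 132.0], [336.0, 183.0], [307.0, 186.0], [306.0, 132.0]] [[ 0.5335 -0.1907  0.008 ]] tail mid
switch [197, 156, 28, 73, 805] [213.04223602 188.02484472]
amber [[405, 136, 11, 126, 136], [193, 177, 10, 84, 106], [296, 182, 57, 61, 748], [215, 262, 189, 2, 190]]
[((410.0821838378906, 198.7416534423828), (1.114264726638794, 115.50518798828125), 3.9776148796081543), ((197.73777770996094, 219.38255310058594), (1.3777179718017578, 75.78714752197266), 174.3171844482422), ((323.9700927734375, 212.05613708496094), (54.59537887573242, 59.5839729309082), 177.4840087890625), ((185.44444274902344, 263.0450439453125), (1.9945911169052124, 763.9989013671875), 89.94766235351562)]
[[ 0.53776038 -0.24364843  0.071     ]]
[[364.82726605 -31.74675442]]
```

>>> apply_moves:
  commands:
    - [1,1,-150,0,0,0,88]
    - [1,1,-150,0,0,0,88]
    - [1,1,-150,0,0,0,88]
    - [1,1,-200,0,0,0,88]
    - [1,1,-220,0,0,0,88]
    - [1,1,-235,0,0,0,88]
    - [1,1,-247,0,0,0,88]
    - [1,1,-247,0,0,0,88]
    - [1,1,-247,0,0,0,50]
    - [1,1,-247,0,0,0,50]
    - [1,1,-247,0,0,0,50]
    - [1,1,-247,0,0,0,50]
    - [1,1,-247,0,0,0,50]
    - [1,1,-247,0,0,0,50]

```text
time: 3.75
eef_pos: [0.5377, -0.2451, 0.0327]
orientation: [0.702, 0.712, 0.0, 0.001]
contact_force: [-1.0, 1.3, 5.6]
width: 0.0589
finger_force: 30.0
```

>>> apply_moves:
  commands:
    - [0,0,50,0,0,0,50]
    - [0,0,100,0,0,0,50]
    - [0,0,140,0,0,0,50]
    - [0,40,140,0,0,0,50]
    - [0,80,140,0,0,0,50]
    - [0,115,140,0,0,0,50]
    - [0,145,140,0,0,0,50]
    - [0,145,140,0,0,0,50]
    - [0,145,140,0,0,0,50]

```text
time: 4.65
eef_pos: [0.5368, -0.0992, 0.1714]
orientation: [0.701, 0.713, -0.0, -0.0]
contact_force: [0.2, 0.1, -1.8]
width: 0.0596
finger_force: 30.0
```

Run:
```python
from meas import *
s=robot.state();print(s['eef_pos'],s['width'],s['finger_force'])
c=cam('wrist');u=proj(c,[[.577,.010,.005],[.577+.047,.01,.005]]).round();print(u)
i=c['pixels'].astype(int)
h=cv2.cvtColor(c['pixels'],cv2.COLOR_RGB2HSV);x,y=u[0].astype(int)
b=cv2.GaussianBlur(cv2.cvtColor(c['pixels'],cv2.COLOR_RGB2GRAY),(5,5),0)
r=int(abs(u[1,0]-u[0,0]));print(cv2.HoughCircles(b,cv2.HOUGH_GRADIENT,1.5,60,param1=80,param2=25,minRadius=int(r*.8),maxRadius=int(r*1.2)))
save(c,'w2.png')
```

```text
[ 0.53683889 -0.09921395  0.17136405] 0.0596022855629588 29.99922350049019
[[372.  98.]
 [426.  99.]]
[[[374.25  92.25  54.55]
  [321.75 293.25  59.8 ]
  [336.75 351.75  61.45]
  [206.25 368.25  54.85]
  [435.75 366.75  56.5 ]
  [447.75  59.25  61.45]
  [515.25 357.75  63.1 ]
  [ 93.75 354.75  63.1 ]
  [264.75 462.75  63.1 ]]]
```

View pics/w2.png

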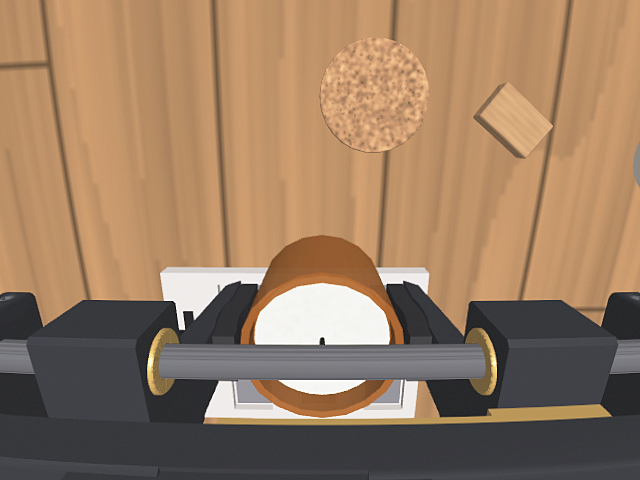

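>>> apply_moves:
  commands:
    - [20,45,0,0,0,0,50]
    - [40,85,0,0,0,0,50]
    - [42,111,-20,0,0,0,50]
    - [42,111,-65,0,0,0,50]
    - [42,111,-105,0,0,0,50]
    - [42,111,-130,0,0,0,50]
    - [42,111,-140,0,0,0,50]
    - [42,111,-145,0,0,0,50]
    - [42,111,-148,0,0,0,50]
    - [42,111,-148,0,0,0,50]
    - [42,111,-148,0,0,0,50]

```text
time: 5.8
eef_pos: [0.5802, 0.011, 0.0251]
orientation: [0.702, 0.712, 0.001, 0.001]
contact_force: [0.2, 0.1, -2.4]
width: 0.0595
finger_force: 30.0
```

>>> apply_moves:
  commands:
    - [0,1,-2,0,0,0,50]
    - [0,1,-3,0,0,0,50]
    - [0,1,-3,0,0,0,50]
    - [0,1,-3,0,0,0,70]
    - [0,1,-3,0,0,0,88]
    - [0,1,-3,0,0,0,88]
    - [0,1,-3,0,0,0,88]
    - [0,1,-3,0,0,0,88]
    - [0,1,50,0,0,0,88]
    - [0,1,100,0,0,0,88]
    - [0,1,150,0,0,0,88]
    - [0,1,190,0,0,0,88]
    - [0,1,230,0,0,0,88]
    - [0,1,230,0,0,0,88]

```text
time: 7.2
eef_pos: [0.5824, 0.0118, 0.261]
orientation: [0.702, 0.712, 0.003, 0.005]
contact_force: [-0.2, 0.6, 0.3]
width: 0.0879
finger_force: 0.0
```

>>> apply_moves:
  commands:
    - [18,198,10,0,0,1.433,88]
    - [18,198,10,0,0,1.433,88]
    - [18,198,10,0,0,1.433,88]
    - [18,198,10,0,0,1.433,88]
    - [18,198,10,0,0,1.433,88]
    - [18,198,10,0,0,1.433,88]
    - [18,198,10,0,0,1.433,88]
    - [18,198,10,0,0,1.433,88]
    - [18,198,10,0,0,1.433,88]
    - [18,198,10,0,0,1.433,88]
    - [18,198,10,0,0,1.433,88]
    - [18,198,10,0,0,1.433,88]
    - [18,198,10,0,0,1.433,88]
    - [18,198,10,0,0,1.433,88]

```text
time: 8.6
eef_pos: [0.597, 0.2103, 0.2635]
orientation: [0.062, 0.998, -0.0, -0.0]
contact_force: [-1.0, 0.0, -0.2]
width: 0.088
finger_force: 0.0
```

Run:
```python
from meas import *
s=robot.state();print(s['eef_pos'],s['orientation'],s['joint_pos'].round(2))
c=cam('wrist');save(c,'w3.png');print(c['xyz'])
import pickle;pickle.dump(c,open('w3.pkl','wb'))
T=cam('top');i=T['pixels'].astype(int)
print('candle top px',T['pixels'][205:235:6,300:325:6].tolist()[2])
```

```text
[0.59702807 0.21031955 0.26347646] [ 6.18781272e-02  9.98083701e-01 -4.25072221e-05 -1.48969327e-04] [ 0.15  0.29  1.43 -0.    1.43 -1.3 ]
[0.52566623 0.21871577 0.40995511]
candle top px [[244, 243, 234], [244, 244, 235], [245, 245, 236], [247, 248, 240], [173, 131, 95]]
```

View pics/w3.png

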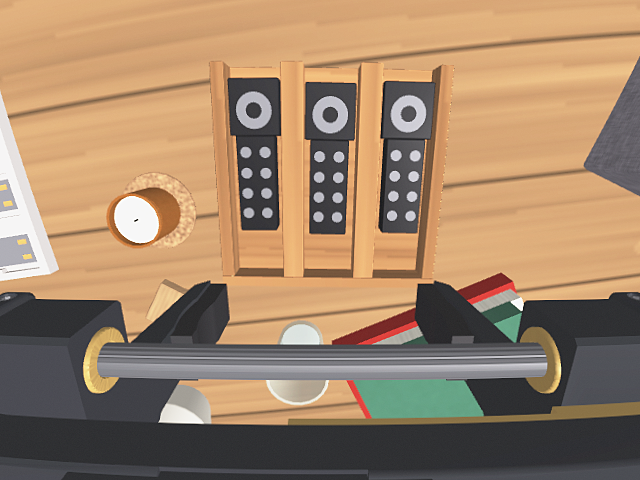

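The wrist view shows three handsets with rings at (254,110), (330,114) and (408,113), the lip near row 68, and tails ending near row 232. The candle is upright on the coaster at (150,215).

Run:
```python
from meas import *
import pickle
c=pickle.load(open('w3.pkl','rb'));T=cam('top')
def rings(c,box):
    i=c['pixels'].astype(int);k=np.zeros(i.shape[:2],bool);k[box[1]:box[3],box[0]:box[2]]=1
    m=k&(i.min(2)>110)&(i.max(2)-i.min(2)<25)
    return m,i,k
m,i,k=rings(c,(225,75,440,240))
cs,_=cv2.findContours(m.astype(np.uint8),cv2.RETR_EXTERNAL,cv2.CHAIN_APPROX_NONE)
R3=sorted([cv2.fitEllipse(a)[0] for a in cs if cv2.contourArea(a)>500])
mt,_,_=rings(T,(160,180,262,275))
cs,_=cv2.findContours(mt.astype(np.uint8),cv2.RETR_EXTERNAL,cv2.CHAIN_APPROX_NONE)
RT=sorted([cv2.fitEllipse(a)[0] for a in cs if cv2.contourArea(a)>25],reverse=True)
print(R3,RT)
for a,b in zip(R3,RT): print('ring tri',tri(c,a,T,b).round(4),'plane82',plane(c,[a],.082).round(4)[0])
bl=cv2.morphologyEx((k&(i.max(2)<75)|m).astype(np.uint8),cv2.MORPH_OPEN,np.ones((3,3)))
for s,ce,mm in sorted(blobs(bl,1500),key=lambda t:t[1][0]):
    ys=np.where(mm.any(1))[0]
    def mid(y):
        x=np.where(mm[y])[0];return [x.mean(),y]
    y0,y1=ys[0],ys[-1]
    p=plane(c,[mid(y0+2),mid(y1-2)],.082);d=p[1]-p[0]
    print(s.tolist(),'head/tail',p.round(4).tolist(),'yaw',np.degrees(np.arctan2(d[1],d[0])),'len',np.linalg.norm(d))
# lip corners: rails' front tops (z .086), from picture
print('rail front',plane(c,[[209,62],[453,66]],.086).round(4),'back inner',plane(c,[[232,269],[424,270]],.086).round(4))
# lip floor edges z .060: row profiles
g=cv2.cvtColor(c['pixels'],cv2.COLOR_RGB2GRAY).astype(int)
for x in (254,331,408): print(x,g[60:86,x].tolist())
```

```text
[(253.26341247558594, 109.75572204589844), (329.7333679199219, 114.30603790283203), (407.9797058105469, 113.34453582763672)] [(240.1133575439453, 257.5336608886719), (209.15960693359375, 252.41983032226562)]
ring tri [0.4899 0.1613 0.0843] plane82 [0.4893 0.1611 0.082 ]
ring tri [0.5024 0.229  0.0856] plane82 [0.5019 0.2292 0.082 ]
[228, 78, 53, 152, 6424] head/tail [[0.4644, 0.1651, 0.082], [0.5976, 0.1483, 0.082]] yaw -7.1981169310841935 len 0.13427772192329132
[305, 82, 45, 152, 5274] head/tail [[0.475, 0.2208, 0.082], [0.6098, 0.2137, 0.082]] yaw -2.9997529589390433 len 0.1350643210202267
rail front [[0.4453 0.1301 0.086 ]
 [0.4744 0.3409 0.086 ]] back inner [[0.6362 0.1139 0.086 ]
 [0.6613 0.3063 0.086 ]]
254 [182, 182, 180, 181, 183, 183, 174, 151, 189, 192, 192, 192, 193, 195, 198, 200, 210, 153, 64, 56, 65, 63, 64, 64, 64, 62]
331 [175, 156, 140, 116, 112, 130, 149, 124, 174, 185, 182, 181, 183, 185, 191, 200, 200, 200, 199, 197, 200, 186, 90, 50, 72, 70]
408 [181, 181, 181, 179, 179, 178, 179, 177, 177, 179, 187, 188, 185, 186, 187, 187, 188, 189, 193, 198, 212, 130, 57, 77, 80, 78]
```

Run:
```python
from meas import *
import pickle
c=pickle.load(open('w3.pkl','rb'));a=np.radians(-7.3);M=np.array([[np.cos(a),np.sin(a)],[-np.sin(a),np.cos(a)]])
f=lambda uv,z:(plane(c,uv,z)[:,:2]@M.T).round(4).tolist()
print('lip',f([[254,67],[331,67.7],[408,69.5]],.06))
print('rings',f([[253.26,109.76],[329.73,114.3],[407.98,113.34]],.082))
print('head',f([[254,77.3],[331,81.5],[408,81.2]],.082),'tail',f([[260,231],[327,234.5],[400,233.5]],.082))
print('rail centre lines front/back',f([[291.5,62],[370.5,62],[293,275],[370,275]],.086))
```

```text
lip [[0.4245, 0.2201], [0.4252, 0.2924], [0.4259, 0.365]]
rings [[0.4648, 0.222], [0.4687, 0.2911], [0.4672, 0.3621]]
head [[0.4374, 0.2238], [0.4409, 0.292], [0.4399, 0.3604]] tail [[0.578, 0.2233], [0.5813, 0.2895], [0.58, 0.3618]]
rail centre lines front/back [[0.4257, 0.2575], [0.4254, 0.3259], [0.6227, 0.2554], [0.6225, 0.3333]]
```

>>> apply_moves:
  commands:
    - [26,-66,0,0,0,0,0]
    - [26,-66,0,0,0,0,0]
    - [26,-66,-40,0,0,0,0]
    - [26,-66,-80,0,0,0,0]
    - [26,-66,-120,0,0,0,0]
    - [26,-66,-150,0,0,0,0]
    - [26,-66,-160,0,0,0,0]
    - [26,-66,-160,0,0,0,0]
    - [26,-66,-170,0,0,0,0]
    - [26,-66,-180,0,0,0,0]
    - [26,-66,-190,0,0,0,0]
    - [26,-66,-196,0,0,0,0]
    - [26,-66,-196,0,0,0,0]

```text
time: 10.05
eef_pos: [0.6223, 0.1443, 0.0665]
orientation: [0.061, 0.998, -0.0, -0.001]
contact_force: [-0.1, -0.8, -0.3]
width: 0.0002
finger_force: 0.0
```

>>> apply_moves:
  commands:
    - [-6,0.8,1,0,0,0,0]
    - [-12,1.5,1,0,0,0,0]
    - [-18,2.3,1,0,0,0,0]
    - [-23,3,1,0,0,0,0]
    - [-28,3.6,1,0,0,0,0]
    - [-33,4.2,1,0,0,0,0]
    - [-38,4.9,1,0,0,0,0]
    - [-43,5.5,1,0,0,0,0]
    - [-48,6.2,1,0,0,0,0]
    - [-53,6.8,1,0,0,0,0]
    - [-57,7.3,1,0,0,0,0]
    - [-61,7.8,1,0,0,0,0]
    - [-64,8.2,1,0,0,0,0]
    - [-67,8.6,1,0,0,0,0]
    - [-69,8.8,1,0,0,0,0]
    - [-69,8.8,1,0,0,0,0]
    - [-69,8.8,1,0,0,0,0]

```text
time: 11.75
eef_pos: [0.5538, 0.1532, 0.0685]
orientation: [0.061, 0.998, -0.0, -0.0]
contact_force: [0.0, -0.3, 0.1]
width: 0.0004
finger_force: 0.0
```

```bash
cat >> meas.py <<'E'
def black(box,n='b.png',name='top'):
    T=cam(name);i=T['pixels'].astype(int);k=np.zeros(i.shape[:2],bool);k[box[1]:box[3],box[0]:box[2]]=1
    a=np.radians(-7.3);M=np.array([[np.cos(a),np.sin(a)],[-np.sin(a),np.cos(a)]])
    m=k&(i.min(2)>110)&(i.max(2)-i.min(2)<25)
    cs,_=cv2.findContours(m.astype(np.uint8),cv2.RETR_EXTERNAL,cv2.CHAIN_APPROX_NONE)
    for a in cs:
        if cv2.contourArea(a)>25:
            e=cv2.fitEllipse(a)
            print(np.round(e[0],1),np.round(e[1],1),'uv ring@.082',(plane(T,[e[0]],.082)[:,:2]@M.T).round(4).tolist(), plane(T,[e[0]],.082).round(4).tolist())
E
python3 -c "
from meas import *
black((160,225,262,305))"
```

```text
[209.1 252.5] [13.2 14.3] uv ring@.082 [[0.4694, 0.2919]] [[0.5026, 0.2299, 0.082]]
```

>>> apply_moves:
  commands:
    - [-3,0.4,0,0,0,0,0]
    - [-6,0.8,0,0,0,0,0]
    - [-6,0.8,0,0,0,0,0]
    - [-6,0.8,0,0,0,0,0]

```text
time: 12.2
eef_pos: [0.5479, 0.154, 0.0687]
orientation: [0.061, 0.998, -0.0, -0.0]
contact_force: [-0.6, -0.6, 1.4]
width: 0.0006
finger_force: 0.0
```

>>> apply_moves:
  commands:
    - [2,0,30,0,0,0,0]
    - [2,0,75,0,0,0,0]
    - [20,35,120,0,0,0,0]
    - [45,65,150,0,0,0,0]
    - [60,65,170,0,0,0,0]
    - [60,65,190,0,0,0,0]
    - [60,65,190,0,0,0,0]

```text
time: 12.9
eef_pos: [0.61, 0.2196, 0.2621]
orientation: [0.061, 0.998, 0.001, 0.003]
contact_force: [0.5, -0.6, 0.2]
width: 0.0003
finger_force: 0.0
```

Run:
```python
from meas import *
s=robot.state();print(s['time'],s['eef_pos'],s['contact_force'])
c=cam('wrist');save(c,'w4.png')
black((160,225,262,305)); black((180,5,460,180),name='wrist')
```

```text
12.9 [0.60995368 0.21957746 0.26214132] [ 0.54044103 -0.58920847  0.20640779]
[236.3 287.6] [13.4 13.9] uv ring@.082 [[0.3997, 0.2222]] [[0.4247, 0.1696, 0.082]]
[209.2 252.4] [13.3 14.4] uv ring@.082 [[0.4695, 0.2918]] [[0.5027, 0.2298, 0.082]]
[327.7 167.5] [10.6 11. ] uv ring@.082 [[0.5253, 0.2993]] [[0.559, 0.2302, 0.082]]
[308. 167.] [10.4 10.5] uv ring@.082 [[0.5249, 0.2811]] [[0.5564, 0.2121, 0.082]]
[404.9 166.2] [10.5 11.2] uv ring@.082 [[0.5236, 0.3706]] [[0.5664, 0.3011, 0.082]]
[385.5 165.9] [10.4 10.9] uv ring@.082 [[0.5235, 0.3527]] [[0.5641, 0.2833, 0.082]]
[328.1 146. ] [10.5 10.9] uv ring@.082 [[0.5061, 0.2995]] [[0.54, 0.2327, 0.082]]
[308.2 145.6] [10.6 11.1] uv ring@.082 [[0.5058, 0.2814]] [[0.5375, 0.2149, 0.082]]
[406.5 145. ] [11.  11.9] uv ring@.082 [[0.5045, 0.3709]] [[0.5476, 0.3038, 0.082]]
[386.8 144.5] [11.  11.5] uv ring@.082 [[0.5043, 0.3528]] [[0.5451, 0.2859, 0.082]]
[251.3 130.8] [10.9 11.4] uv ring@.082 [[0.4929, 0.2302]] [[0.5181, 0.1657, 0.082]]
[231.3 130.8] [10.5 11. ] uv ring@.082 [[0.4928, 0.212]] [[0.5158, 0.1477, 0.082]]
[250.5 108.6] [11.  11.3] uv ring@.082 [[0.4738, 0.2303]] [[0.4992, 0.1682, 0.082]]
[230.2 108.6] [10.9 11.7] uv ring@.082 [[0.4737, 0.2122]] [[0.4968, 0.1503, 0.082]]
[399.2 101.4] [35.7 38. ] uv ring@.082 [[0.4671, 0.362]] [[0.5093, 0.2997, 0.082]]
[319.  102.4] [36.  38.2] uv ring@.082 [[0.4686, 0.2911]] [[0.5018, 0.2292, 0.082]]
[249.6  85.8] [11.1 12.2] uv ring@.082 [[0.4548, 0.2303]] [[0.4803, 0.1706, 0.082]]
[229.2  85.7] [11.  11.8] uv ring@.082 [[0.4546, 0.2123]] [[0.4779, 0.1528, 0.082]]
[248.6  62.2] [11.4 12.5] uv ring@.082 [[0.4355, 0.2302]] [[0.4612, 0.173, 0.082]]
[227.8  62.4] [11.  12.1] uv ring@.082 [[0.4356, 0.2121]] [[0.459, 0.1551, 0.082]]
[236.7  18.7] [32.9 39.4] uv ring@.082 [[0.401, 0.2214]] [[0.4259, 0.1686, 0.082]]
```

View pics/w4.png

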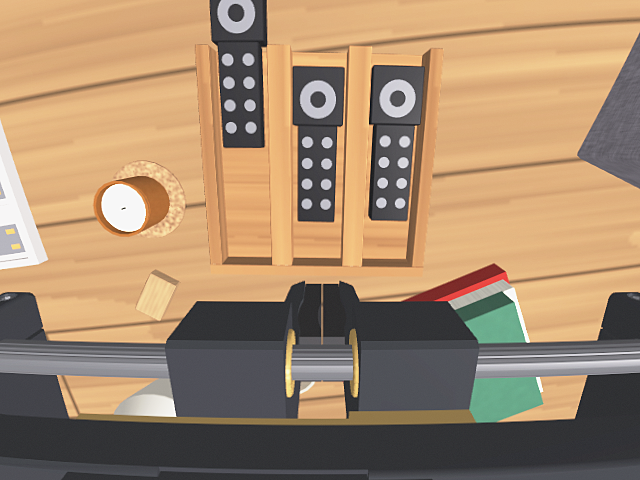

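Handset 0 now overhangs the lip: its ring is at (236,18), u=0.400, which is about 52 mm of overhang. I'm pinching it next.

>>> apply_moves:
  commands:
    - [-50,-20,0,0,0,0,88]
    - [-100,-40,0,0,0,0,88]
    - [-145,-52,0,0,0,0,88]
    - [-176,-52,0,0,0,0,88]
    - [-176,-52,-50,0,0,0,88]
    - [-176,-52,-100,0,0,0,88]
    - [-176,-52,-140,0,0,0,88]
    - [-176,-52,-170,0,0,0,88]
    - [-176,-52,-185,0,0,0,88]
    - [-176,-52,-193,0,0,0,88]
    - [-176,-52,-193,0,0,0,88]
    - [-176,-52,-193,0,0,0,88]

```text
time: 14.25
eef_pos: [0.4321, 0.1669, 0.066]
orientation: [0.061, 0.998, 0.0, 0.0]
contact_force: [0.5, 0.7, 1.7]
width: 0.0883
finger_force: 0.0
```

>>> apply_moves:
  commands:
    - [1,0,3.5,0,0,0,88]
    - [1,0,3.5,0,0,0,40]
    - [1,0,3.5,0,0,0,36]
    - [1,0,3.5,0,0,0,36]
    - [1,0,3.5,0,0,0,36]
    - [1,0,3.5,0,0,0,36]
    - [1,0,3.5,0,0,0,36]
    - [1,0,3.5,0,0,0,36]

```text
time: 15.05
eef_pos: [0.433, 0.167, 0.0692]
orientation: [0.061, 0.998, 0.0, -0.0]
contact_force: [-1.1, 0.5, 1.0]
width: 0.0455
finger_force: 30.0
```

>>> apply_moves:
  commands:
    - [0,0,4,0,0,0,36]
    - [0,0,10,0,0,0,36]
    - [0,0,20,0,0,0,36]
    - [0,0,35,0,0,0,36]
    - [0,0,55,0,0,0,36]
    - [0,0,75,0,0,0,36]
    - [0,0,95,0,0,0,36]
    - [0,0,110,0,0,0,36]
    - [0,0,110,0,0,0,36]

```text
time: 15.95
eef_pos: [0.4348, 0.1672, 0.1822]
orientation: [0.061, 0.998, 0.0, 0.003]
contact_force: [0.4, -0.2, -1.9]
width: 0.046
finger_force: 30.0
```

Run:
```python
from meas import *
s=robot.state();print(s['time'],s['eef_pos'],s['contact_force'],s['wrist_torque'],s['width'])
c=cam('wrist');S=cam('scene');u=proj(S,s['eef_pos'])[0].astype(int);print(u)
a=c['pixels'][150:450,120:520];b=S['pixels'][max(u[1]-120,0):u[1]+120][:240,u[0]-160:u[0]+160];b=cv2.resize(b,(400,300))
cv2.imwrite('pics/p5.png',np.hstack([a,b])[:,:,::-1])
```

```text
15.95 [0.43479788 0.16719134 0.18218367] [ 0.42964079 -0.20241258 -1.86775569] [ 0.01600234 -0.00834712 -0.00886748] 0.046012158788858996
[380 150]
```

View pics/p5.png

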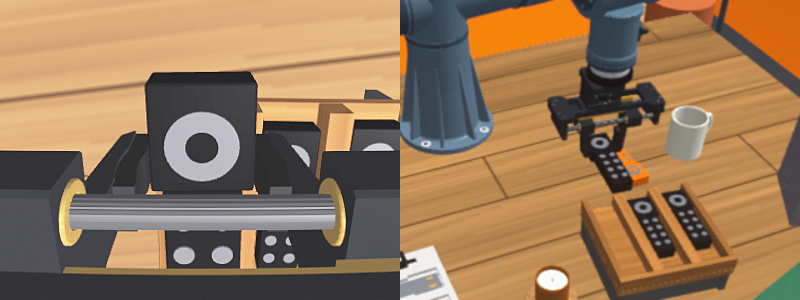

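>>> apply_moves:
  commands:
    - [8,-16,0,0,0,-0.06,36]
    - [18,-38,0,0,0,-0.15,36]
    - [30,-63,0,0,0,-0.25,36]
    - [42,-90,0,0,0,-0.36,36]
    - [54,-116,0,0,0,-0.47,36]
    - [66,-142,0,0,0,-0.58,36]
    - [78,-168,0,0,0,-0.69,36]
    - [91,-195,0,0,0,-0.8,36]
    - [103,-222,0,0,0,-0.91,36]
    - [116,-249,0,0,0,-1.02,36]
    - [128,-275,0,0,0,-1.12,36]
    - [140,-300,0,0,0,-1.21,36]
    - [150,-322,0,0,0,-1.29,36]
    - [158,-340,0,0,0,-1.36,36]
    - [164,-352,-20,0,0,-1.41,36]
    - [168,-360,-50,0,0,-1.436,36]
    - [169,-362,-80,0,0,-1.436,36]
    - [169,-362,-80,0,0,-1.436,36]
    - [169,-362,-80,0,0,-1.436,36]

```text
time: 17.95
eef_pos: [0.6011, -0.1946, 0.0978]
orientation: [0.703, 0.711, -0.001, -0.002]
contact_force: [-0.6, -0.3, -0.9]
width: 0.0454
finger_force: 29.9
```

```bash
cat >> meas.py <<'E'
def inhand(h=None,box=(225,150,420,352)):
    """where the held handset's ring and pocket edges are seen"""
    s=robot.state();c=cam('wrist');i=c['pixels'].astype(int);z=s['eef_pos'][2]-.0092+.022
    print(s['time'],s['eef_pos'].round(4),np.degrees(2*np.arctan2(s['orientation'][1],s['orientation'][0]))-90,s['width'],s['finger_force'])
    k=np.zeros(i.shape[:2],bool);k[box[1]:box[3],box[0]:box[2]]=1
    m=k&(i.min(2)>110)&(i.max(2)-i.min(2)<25)
    for a in cv2.findContours(m.astype(np.uint8),cv2.RETR_EXTERNAL,cv2.CHAIN_APPROX_NONE)[0]:
        if cv2.contourArea(a)>800:
            e=cv2.fitEllipse(a);p=plane(c,[e[0]],z)[0];print('ring px',np.round(e[0],1),np.round(e[1],1),'rel TCP mm',((p-s['eef_pos'])[:2]*1e3).round(1))
    return c,s
E
python3 - <<'E'
from meas import *
c,s=inhand();save(c,'w6.png')
E
```

```text
17.95 [ 0.6011 -0.1946  0.0978] 0.6909227130894635 0.04538501610360452 29.93899214117846
ring px [288.9 222. ] [114.6 181.2] rel TCP mm [-14.1  40.2]
```

View pics/w6.png

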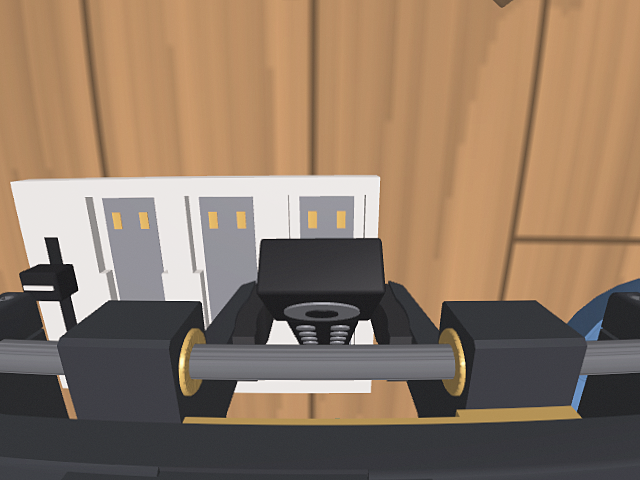

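The picture shows the head's front face at rows 240–315 and a squashed ring at (322,312), so the tail has drooped in the grip after the slackening. The tail lies over pocket 2. I'll lower it tail first into the pocket so that contact turns it level again.

>>> apply_moves:
  commands:
    - [2,0,10,0,0,0,36]
    - [3,0,18,0,0,0,36]
    - [3,0,18,0,0,0,36]
    - [3,0,18,0,0,0,36]

```text
time: 18.4
eef_pos: [0.6057, -0.1953, 0.1186]
orientation: [0.703, 0.711, 0.0, 0.001]
contact_force: [-0.8, -0.1, -1.1]
width: 0.0452
finger_force: 29.9
```

Run:
```python
from meas import *
s=robot.state();print(s['time'],s['eef_pos'],s['contact_force'],s['wrist_torque'],s['width'])
S=cam('scene');T=cam('top');w=cam('wrist');u=proj(S,s['eef_pos'])[0].astype(int);v=proj(T,[.6,-.22,.03])[0].astype(int)
a=cv2.resize(S['pixels'][u[1]-75:u[1]+75,u[0]-100:u[0]+100],(400,300));b=cv2.resize(T['pixels'][v[1]-45:v[1]+45,v[0]-60:v[0]+60],(400,300))
cv2.imwrite('pics/p7.png',np.hstack([a,b])[:,:,::-1])
```

```text
18.4 [ 0.6056636  -0.19525113  0.118566  ] [-0.75056638 -0.11784787 -1.07588975] [-0.04524987  0.07015309  0.0283835 ] 0.045216961204360646
```

View pics/p7.png

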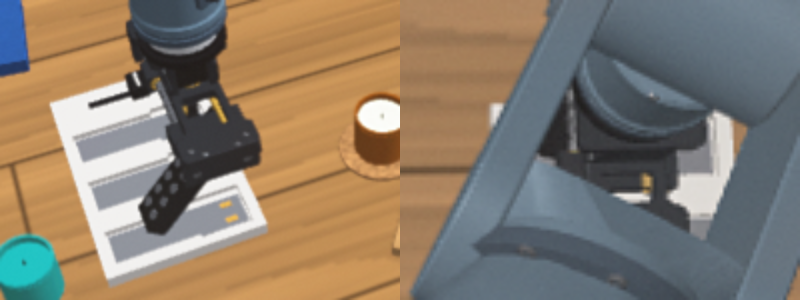

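>>> apply_moves:
  commands:
    - [-1.5,0,-10,0,0,0,36]
    - [-1.5,0,-15,0,0,0,36]
    - [-1.5,0,-18,0,0,0,36]
    - [-1.5,0,-21,0,0,0,36]
    - [-1.5,0,-24,0,0,0,36]
    - [-1.5,0,-27,0,0,0,36]
    - [-1.5,0,-30,0,0,0,36]
    - [-1.5,0,-33,0,0,0,36]
    - [-1.5,0,-36,0,0,0,36]
    - [-1.5,0,-39,0,0,0,36]
    - [-1.5,0,-42,0,0,0,36]
    - [-1.5,0,-42,0,0,0,36]

```text
time: 19.75
eef_pos: [0.6054, -0.1946, 0.0769]
orientation: [0.703, 0.712, 0.001, 0.002]
contact_force: [0.3, 4.0, 6.3]
width: 0.0454
finger_force: 30.0
```

Run:
```python
from meas import *
inhand()
```

```text
19.75 [ 0.6054 -0.1946  0.0769] 0.7306552836323306 0.0453975210472283 30.001424150859748
ring px [287.4 224.9] [117.9 167.1] rel TCP mm [-14.8  39. ]
```

>>> apply_moves:
  commands:
    - [-1.5,0,-3,0,0,0,36]
    - [-1.5,0,-6,0,0,0,36]
    - [-1.5,0,-9,0,0,0,36]
    - [-1.5,0,-12,0,0,0,36]
    - [-1.5,0,-15,0,0,0,36]
    - [-1.5,0,-18,0,0,0,36]
    - [-1.5,0,-21,0,0,0,36]
    - [-1.5,0,-24,0,0,0,36]
    - [-1.5,0,-27,0,0,0,36]
    - [-1.5,0,-30,0,0,0,36]
    - [-1.5,0,-33,0,0,0,36]
    - [-1.5,0,-33,0,0,0,36]

```text
time: 21.0
eef_pos: [0.6018, -0.1951, 0.0416]
orientation: [0.703, 0.711, -0.0, -0.0]
contact_force: [-0.1, 1.6, 1.4]
width: 0.0457
finger_force: 30.0
```

Run:
```python
from meas import *
inhand()
S=cam('scene');T=cam('wrist')
cv2.imwrite('pics/p8.png',np.hstack([cv2.resize(S['pixels'][215:365,120:320],(400,300)),T['pixels'][150:450,120:520]])[:,:,::-1])
```

```text
21.0 [ 0.6018 -0.1951  0.0416] 0.6889100097833705 0.045716756371724974 30.000604391098022
ring px [321.5 292.9] [59.9 75.1] rel TCP mm [-0.7  9.7]
ring px [307.1 241.1] [133.  182.2] rel TCP mm [-6.9 32.4]
```

View pics/p8.png

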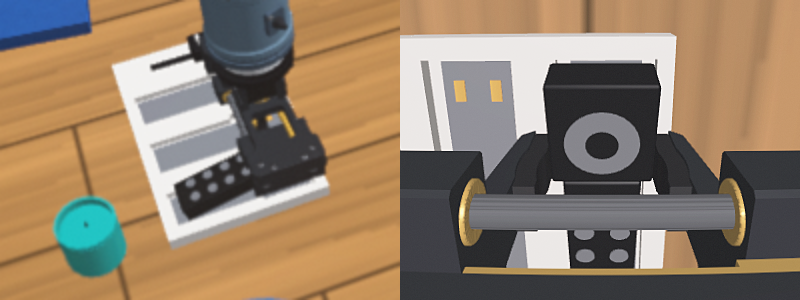

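Run:
```python
from meas import *
S=cam('scene')
P=[[.6018-.018,-.298,.032],[.6018+.018,-.298,.032],[.6018+.018,-.298,.01],[.604-.021,-.303,.016],[.604+.021,-.303,.016],[.534+.021,-.303,.016]]
print(((proj(S,P)-[120,215])*2).round())
```

```text
[[168. 182.]
 [177. 209.]
 [181. 221.]
 [166. 192.]
 [176. 224.]
 [160. 171.]]
```

>>> apply_moves:
  commands:
    - [2,0,-3,0,0,0,36]
    - [2,0,-6,0,0,0,36]
    - [2,0,-9,0,0,0,36]
    - [2,0,-12,0,0,0,36]
    - [2,0,-14,0,0,0,36]
    - [2,0,-16,0,0,0,36]
    - [2,0,-18,0,0,0,36]
    - [2,0,-18,0,0,0,36]

```text
time: 22.0
eef_pos: [0.6042, -0.195, 0.0248]
orientation: [0.703, 0.711, -0.0, -0.0]
contact_force: [-2.8, 2.2, 6.9]
width: 0.0457
finger_force: 30.0
```

Run:
```python
from meas import *
c,s=inhand()
i=c['pixels'].astype(int);print(i[:,320].max(1)[190:300:3].tolist())
```

```text
22.0 [ 0.6042 -0.195   0.0248] 0.6912824354814546 0.045740394220544434 30.00162363052368
ring px [321.4 289.1] [66.6 74.7] rel TCP mm [-0.8 11.4]
ring px [307.8 242.4] [125.4 186.7] rel TCP mm [-6.6 31.8]
[203, 238, 237, 237, 237, 236, 236, 237, 61, 40, 42, 44, 44, 47, 43, 42, 46, 44, 44, 42, 41, 41, 153, 152, 151, 151, 152, 150, 155, 33, 45, 44, 45, 46, 44, 46, 47]
```

>>> apply_moves:
  commands:
    - [0,-1,1,0,0,0,36]
    - [0,-3,1,0,0,0,36]
    - [0.5,-3.5,0,0,0,0,36]
    - [0.5,-3.5,-2,0,0,0,36]
    - [0.5,-3.5,-4,0,0,0,36]
    - [0.5,-3.5,-5,0,0,0,36]
    - [0.5,-3.5,-5,0,0,0,36]

```text
time: 22.75
eef_pos: [0.6046, -0.1985, 0.0191]
orientation: [0.703, 0.711, -0.0, -0.0]
contact_force: [0.9, 1.8, 2.9]
width: 0.0456
finger_force: 30.0
```

Run:
```python
from meas import *
c,s=inhand()
```

```text
22.75 [ 0.6046 -0.1985  0.0191] 0.6939361044804571 0.04559484306368475 30.000436305999756
ring px [321.4 287.9] [68.4 74.2] rel TCP mm [-0.8 11.9]
ring px [308.7 239.6] [136.3 187.3] rel TCP mm [-6.2 33. ]
```

>>> apply_moves:
  commands:
    - [0,0,0,0,0,0,56]
    - [0,0,0,0,0,0,56]
    - [0,0,0,0,0,0,56]
    - [0,0,30,0,0,0,56]
    - [0,0,75,0,0,0,56]
    - [0,0,120,0,0,0,88]
    - [0,-30,170,0,0,0,88]
    - [0,-50,210,0,0,0,88]
    - [0,-50,250,0,0,0,88]
    - [0,-50,250,0,0,0,88]

```text
time: 23.8
eef_pos: [0.6073, -0.2513, 0.2776]
orientation: [0.703, 0.711, 0.001, 0.006]
contact_force: [0.6, -0.3, 1.0]
width: 0.0882
finger_force: 0.0
```

```bash
cat >> meas.py <<'E'
def seated(n=None):
    W=cam('wrist')
    a=np.radians(.7);ey=np.array([np.cos(a),np.sin(a)]);ex=np.array([ey[1],-ey[0]]);o=np.array([.534,-.2303])
    i=W['pixels'].astype(int);m=(i.min(2)>110)&(i.max(2)-i.min(2)<25);m[290:]=0
    pts=[]
    for a in cv2.findContours(m.astype(np.uint8),cv2.RETR_EXTERNAL,cv2.CHAIN_APPROX_NONE)[0]:
        A=cv2.contourArea(a)
        if 40<A<1500:
            e=cv2.fitEllipse(a);p=plane(W,[e[0]],.030)[0,:2]-o;pts.append((round(A),np.round(e[0],1).tolist(),(p@ex*1e3).round(1),(p@ey*1e3).round(1)))
    for p in pts: print(p)
    if n: save(W,n)
    return W
E
python3 - <<'E'
from meas import *
s=robot.state();print(s['time'],s['eef_pos'])
W=seated()
T=cam('top')
import pickle;pickle.dump((W,T),open('s1.pkl','wb'))
i=T['pixels'].astype(int);m=(i.min(2)>110)&(i.max(2)-i.min(2)<25)
# top view rings: riser
black((160,180,262,305))
E
```

```text
23.8 [ 0.60729335 -0.25131401  0.27756548]
(42, [144.3, 175.7], np.float64(-12.6), np.float64(-127.7))
[209.1 252.5] [13.2 14.3] uv ring@.082 [[0.4694, 0.2919]] [[0.5026, 0.2299, 0.082]]
[177.1 249.5] [13.5 14.1] uv ring@.082 [[0.4681, 0.3626]] [[0.5104, 0.3002, 0.082]]
```

```bash
sed -i "s/m=(i.min(2)>110)&(i.max(2)-i.min(2)<25);m\[290:\]=0/m=(i.min(2)>110)\&(i.max(2)<190)\&(abs(i[...,2]-i[...,0])<12);m[290:]=0/; s/RETR_EXTERNAL,cv2.CHAIN_APPROX_NONE)\[0\]:\n        A/&/" meas.py
python3 - <<'E'
import re
t=open('meas.py').read();a,b=t.split('def seated');b=b.replace('RETR_EXTERNAL','RETR_LIST').replace('40<A<1500','40<A<1500 and len(a)>8');open('meas.py','w').write(a+'def seated'+b)
from meas import *
seated('w9.png')
E
```

```text
(44, [330.3, 235.6], np.float64(52.0), np.float64(79.2))
(43, [314.6, 235.5], np.float64(51.9), np.float64(61.0))
(44, [330.4, 219.7], np.float64(33.1), np.float64(79.3))
(44, [314.6, 219.7], np.float64(33.1), np.float64(61.0))
(46, [330.5, 203.1], np.float64(14.0), np.float64(79.2))
(47, [314.5, 203.1], np.float64(13.9), np.float64(61.1))
(50, [330.8, 186.2], np.float64(-5.1), np.float64(79.4))
(49, [314.4, 186.1], np.float64(-5.2), np.float64(61.1))
(91, [188.7, 213.1], np.float64(25.2), np.float64(-83.7))
(154, [322.7, 152.1], np.float64(-42.2), np.float64(70.3))
(656, [322.6, 152.0], np.float64(-42.3), np.float64(70.2))
(118, [209.0, 142.5], np.float64(-53.0), np.float64(-53.4))
(111, [269.7, 141.3], np.float64(-53.8), np.float64(12.9))
(126, [191.9, 142.1], np.float64(-53.6), np.float64(-72.3))
(134, [252.4, 141.2], np.float64(-54.0), np.float64(-5.8))
(70, [178.1, 152.5], np.float64(-42.7), np.float64(-88.8))
```

View pics/w9.png

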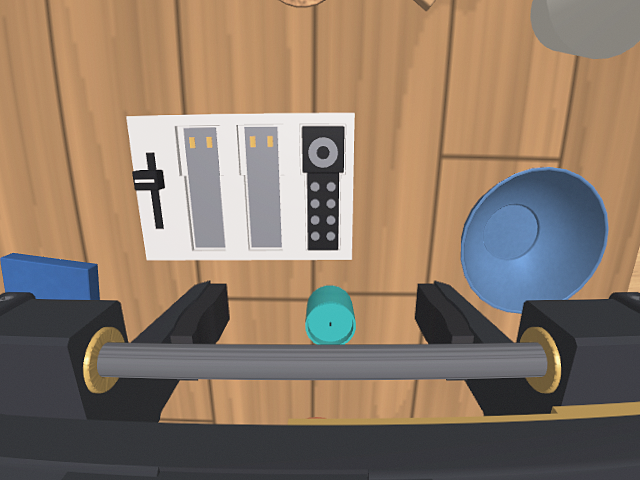

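The picture shows handset 0 seated square in pocket 2, with its ring at (322,152), within 1 mm of nominal. Next is handset 1.

>>> apply_moves:
  commands:
    - [27,464,-17,0,0,1.436,0]
    - [27,464,-17,0,0,1.436,0]
    - [27,464,-17,0,0,1.436,0]
    - [27,464,-17,0,0,1.436,0]
    - [27,464,-17,0,0,1.436,0]
    - [27,464,-17,0,0,1.436,0]
    - [27,464,-17,0,0,1.436,0]
    - [27,464,-17,0,0,1.436,0]
    - [27,464,-17,0,0,1.436,0]
    - [27,464,-17,0,0,1.436,0]
    - [27,464,-17,0,0,1.436,0]
    - [27,464,-17,0,0,1.436,0]
    - [27,464,-60,0,0,1.436,0]
    - [27,464,-100,0,0,1.436,0]
    - [27,464,-140,0,0,1.436,0]
    - [27,464,-165,0,0,1.436,0]
    - [27,464,-170,0,0,1.436,0]
    - [27,464,-170,0,0,1.436,0]

```text
time: 25.8
eef_pos: [0.6312, 0.2138, 0.0984]
orientation: [0.063, 0.998, -0.0, -0.001]
contact_force: [-0.1, -0.8, 0.3]
width: 0.0003
finger_force: 0.0
```

Run:
```python
from meas import *
s=robot.state();print(s['time'],s['eef_pos'],np.degrees(2*np.arctan2(s['orientation'][1],s['orientation'][0]))-90)
black((160,225,262,305))
```

```text
25.8 [0.63121694 0.21382252 0.09838767] 82.79758806227878
[214.1 252.7] [ 3.8 12.3] uv ring@.082 [[0.4701, 0.2809]] [[0.5019, 0.2188, 0.082]]
```

>>> apply_moves:
  commands:
    - [2,-1.5,-10,0,0,0,0]
    - [2,-1.5,-20,0,0,0,0]
    - [2,-1.5,-30,0,0,0,0]
    - [2,-1.5,-30,0,0,0,0]
    - [-4,-0.8,-30,0,0,0,0]
    - [-10,0,-30,0,0,0,0]
    - [-16,0.7,-30,0,0,0,0]
    - [-22,1.5,-30,0,0,0,0]
    - [-28,2.3,-30,0,0,0,0]
    - [-34,3,-30,0,0,0,0]
    - [-40,3.8,-30,0,0,0,0]
    - [-46,4.6,-30,0,0,0,0]
    - [-52,5.3,-30,0,0,0,0]
    - [-58,6.1,-30,0,0,0,0]
    - [-63,6.7,-30,0,0,0,0]
    - [-67,7.2,-30,0,0,0,0]
    - [-70,7.6,-30,0,0,0,0]
    - [-72,7.9,-30,0,0,0,0]
    - [-74,8.2,-30,0,0,0,0]
    - [-74,8.2,-30,0,0,0,0]

```text
time: 27.85
eef_pos: [0.5571, 0.2236, 0.069]
orientation: [0.061, 0.998, -0.0, -0.0]
contact_force: [0.1, 0.5, 0.0]
width: 0.0005
finger_force: 0.0
```

>>> apply_moves:
  commands:
    - [2,0,30,0,0,0,0]
    - [2,0,75,0,0,0,0]
    - [25,10,120,0,0,0,0]
    - [50,10,150,0,0,0,0]
    - [60,10,170,0,0,0,0]
    - [60,10,190,0,0,0,0]
    - [60,10,190,0,0,0,0]

```text
time: 28.55
eef_pos: [0.6191, 0.2339, 0.2622]
orientation: [0.061, 0.998, 0.001, 0.002]
contact_force: [0.4, -0.5, -0.3]
width: 0.0003
finger_force: 0.0
```

Run:
```python
from meas import *
s=robot.state();print(s['time'],s['eef_pos'])
black((160,225,262,305))
```

```text
28.55 [0.61912376 0.23385278 0.26221687]
[205.6 284.1] [13.6 14.1] uv ring@.082 [[0.3998, 0.2899]] [[0.4334, 0.2368, 0.082]]
[177.7 249.4] [12.6 13.9] uv ring@.082 [[0.4684, 0.3615]] [[0.5105, 0.2991, 0.082]]
```

>>> apply_moves:
  commands:
    - [-50,1,0,0,0,0,88]
    - [-100,2,0,0,0,0,88]
    - [-145,2,0,0,0,0,88]
    - [-175,2,0,0,0,0,88]
    - [-175,2,-50,0,0,0,88]
    - [-175,2,-100,0,0,0,88]
    - [-175,2,-140,0,0,0,88]
    - [-175,2,-170,0,0,0,88]
    - [-175,2,-185,0,0,0,88]
    - [-175,2,-190,0,0,0,88]
    - [-175,2,-190,0,0,0,88]
    - [-175,2,-190,0,0,0,88]

```text
time: 29.8
eef_pos: [0.4428, 0.2357, 0.0697]
orientation: [0.061, 0.998, 0.0, 0.0]
contact_force: [-0.4, 0.1, -0.1]
width: 0.0879
finger_force: 0.0
```

>>> apply_moves:
  commands:
    - [0,0,-0.5,0,0,0,40]
    - [0,0,-0.5,0,0,0,36]
    - [0,0,-0.5,0,0,0,36]
    - [0,0,-0.5,0,0,0,36]
    - [0,0,-0.5,0,0,0,36]
    - [0,0,-0.5,0,0,0,36]
    - [0,0,-0.5,0,0,0,36]
    - [0,0,4,0,0,0,36]
    - [0,0,10,0,0,0,36]
    - [0,0,20,0,0,0,36]
    - [0,0,35,0,0,0,36]
    - [0,0,55,0,0,0,36]
    - [0,0,75,0,0,0,36]
    - [0,0,95,0,0,0,36]
    - [0,0,110,0,0,0,36]
    - [0,0,110,0,0,0,36]

```text
time: 31.4
eef_pos: [0.4442, 0.2361, 0.1823]
orientation: [0.061, 0.998, 0.001, 0.003]
contact_force: [1.1, 0.1, -1.4]
width: 0.0458
finger_force: 29.9
```

Run:
```python
from meas import *
inhand()
```

```text
31.4 [0.4442 0.2361 0.1823] 82.96980511880088 0.045805803648287034 29.93598908185959
ring px [321.8 295.3] [69.3 75.4] rel TCP mm [-9.4  0.8]
```

>>> apply_moves:
  commands:
    - [3,-14,0,0,0,-0.05,36]
    - [8,-36,0,0,0,-0.13,36]
    - [13,-62,0,0,0,-0.22,36]
    - [19,-92,0,0,0,-0.32,36]
    - [25,-123,0,0,0,-0.42,36]
    - [32,-154,0,0,0,-0.52,36]
    - [38,-185,0,0,0,-0.62,36]
    - [45,-216,0,0,0,-0.72,36]
    - [51,-247,0,0,0,-0.82,36]
    - [58,-278,0,0,0,-0.92,36]
    - [64,-309,0,0,0,-1.02,36]
    - [70,-340,0,0,0,-1.12,36]
    - [76,-368,0,0,0,-1.21,36]
    - [81,-392,0,0,0,-1.3,36]
    - [85,-412,0,0,0,-1.37,36]
    - [88,-425,0,0,0,-1.41,36]
    - [89,-432,-10,0,0,-1.436,36]
    - [90,-433,-40,0,0,-1.436,36]
    - [90,-433,-80,0,0,-1.436,36]
    - [90,-433,-80,0,0,-1.436,36]

```text
time: 33.45
eef_pos: [0.5279, -0.1944, 0.0928]
orientation: [0.703, 0.711, -0.001, -0.006]
contact_force: [-0.8, 1.3, -1.9]
width: 0.0463
finger_force: 29.9
```

Run:
```python
from meas import *
inhand()
```

```text
33.45 [ 0.5279 -0.1944  0.0928] 0.6824761940443267 0.04625597540844792 29.936803579330444
ring px [321.8 295.2] [68.5 75. ] rel TCP mm [-0.5  8.4]
ring px [314.1 234.9] [138.8 200.9] rel TCP mm [-3.9 34.9]
```

>>> apply_moves:
  commands:
    - [1,0,-20,0,0,0,36]
    - [1,0,-40,0,0,0,36]
    - [1,0,-55,0,0,0,36]
    - [1,0,-55,0,0,0,36]
    - [1,0,-55,0,0,0,36]

```text
time: 34.0
eef_pos: [0.5341, -0.1975, 0.0451]
orientation: [0.703, 0.711, 0.0, 0.0]
contact_force: [-0.4, -0.8, -1.4]
width: 0.0458
finger_force: 29.9
```

Run:
```python
from meas import *
inhand()
```

```text
34.0 [ 0.5341 -0.1975  0.0451] 0.700021560767496 0.04576793024845542 29.93597388267517
ring px [321.8 295.2] [68.5 75. ] rel TCP mm [-0.6  8.5]
ring px [315.6 235.7] [136.1 205. ] rel TCP mm [-3.4 34.7]
```

>>> apply_moves:
  commands:
    - [0.4,1,-8,0,0,0,36]
    - [0.4,1,-14,0,0,0,36]
    - [0.4,1,-18,0,0,0,36]
    - [0.4,1,-21,0,0,0,36]
    - [0.4,1,-24,0,0,0,36]
    - [0.4,1,-26,0,0,0,36]
    - [0.4,1,-27,0,0,0,36]
    - [0.4,1,-27,0,0,0,36]

```text
time: 34.85
eef_pos: [0.534, -0.1964, 0.0171]
orientation: [0.703, 0.711, -0.0, -0.0]
contact_force: [0.3, -0.3, -1.3]
width: 0.0457
finger_force: 29.9
```

>>> apply_moves:
  commands:
    - [0,0,0.5,0,0,0,53]
    - [0,0,0.5,0,0,0,53]
    - [0,0,0.5,0,0,0,53]
    - [0,0,0.5,0,0,0,53]
    - [0,0,30,0,0,0,53]
    - [0,0,75,0,0,0,53]
    - [0,0,120,0,0,0,88]
    - [0,-30,170,0,0,0,88]
    - [0,-50,210,0,0,0,88]
    - [0,-50,250,0,0,0,88]
    - [0,-50,250,0,0,0,88]
    - [0,-50,250,0,0,0,88]

```text
time: 36.05
eef_pos: [0.5344, -0.2467, 0.2685]
orientation: [0.703, 0.711, 0.0, 0.001]
contact_force: [-1.2, -0.1, -0.5]
width: 0.0878
finger_force: 0.0
```

Run:
```python
from meas import *
s=robot.state();print(s['time'],s['eef_pos'])
seated(); black((160,180,262,305))
```

```text
36.05 [ 0.53440199 -0.24674577  0.26847817]
(45, [389.6, 237.2], np.float64(52.1), np.float64(79.2))
(43, [374.2, 237.2], np.float64(52.0), np.float64(61.3))
(43, [327.6, 236.6], np.float64(51.3), np.float64(7.0))
(44, [312.3, 236.5], np.float64(51.2), np.float64(-10.8))
(46, [390.5, 221.1], np.float64(32.9), np.float64(79.3))
(48, [374.9, 221.2], np.float64(33.0), np.float64(61.3))
(46, [328.2, 220.7], np.float64(32.4), np.float64(7.6))
(45, [312.4, 220.5], np.float64(32.2), np.float64(-10.6))
(48, [391.5, 204.9], np.float64(14.0), np.float64(79.4))
(48, [375.5, 204.9], np.float64(14.1), np.float64(61.2))
(46, [328.5, 204.3], np.float64(13.4), np.float64(7.9))
(48, [312.5, 204.0], np.float64(13.0), np.float64(-10.3))
(48, [392.5, 188.0], np.float64(-5.1), np.float64(79.5))
(49, [376.4, 188.0], np.float64(-5.1), np.float64(61.4))
(49, [329.0, 187.6], np.float64(-5.5), np.float64(8.3))
(50, [312.8, 187.2], np.float64(-5.9), np.float64(-9.8))
(154, [386.1, 154.0], np.float64(-42.2), np.float64(70.5))
(152, [321.3, 153.1], np.float64(-43.0), np.float64(-0.3))
(647, [386.1, 153.7], np.float64(-42.6), np.float64(70.4))
(650, [321.2, 153.2], np.float64(-43.0), np.float64(-0.4))
(118, [251.6, 143.4], np.float64(-53.6), np.float64(-75.8))
(124, [268.9, 142.8], np.float64(-54.0), np.float64(-57.1))
[177.1 249.5] [13.5 14.1] uv ring@.082 [[0.4681, 0.3626]] [[0.5104, 0.3002, 0.082]]
```

>>> apply_moves:
  commands:
    - [108,529,-9,0,0,1.436,0]
    - [108,529,-9,0,0,1.436,0]
    - [108,529,-9,0,0,1.436,0]
    - [108,529,-9,0,0,1.436,0]
    - [108,529,-9,0,0,1.436,0]
    - [108,529,-9,0,0,1.436,0]
    - [108,529,-9,0,0,1.436,0]
    - [108,529,-9,0,0,1.436,0]
    - [108,529,-9,0,0,1.436,0]
    - [108,529,-9,0,0,1.436,0]
    - [108,529,-9,0,0,1.436,0]
    - [108,529,-9,0,0,1.436,0]
    - [108,529,-9,0,0,1.436,0]
    - [108,529,-60,0,0,1.436,0]
    - [108,529,-100,0,0,1.436,0]
    - [108,529,-140,0,0,1.436,0]
    - [108,529,-160,0,0,1.436,0]
    - [108,529,-168,0,0,1.436,0]
    - [108,529,-168,0,0,1.436,0]
    - [108,529,-168,0,0,1.436,0]

```text
time: 38.15
eef_pos: [0.643, 0.2821, 0.1008]
orientation: [0.062, 0.998, 0.0, 0.001]
contact_force: [0.5, 0.0, 0.8]
width: 0.0004
finger_force: 0.0
```

Run:
```python
from meas import *
s=robot.state();x,y,z=s['eef_pos'];a=np.radians(-7.3)
print(s['time'],x,y,z,'uv',x*np.cos(a)+y*np.sin(a),-x*np.sin(a)+y*np.cos(a),np.degrees(2*np.arctan2(s['orientation'][1],s['orientation'][0]))-90)
```

```text
38.15 0.643009520585458 0.28208674605778605 0.10080636425082283 uv 0.601954328021734 0.36150402880315624 82.91383332516116
```

>>> apply_moves:
  commands:
    - [-1,0,-12,0,0,0,0]
    - [-1,0,-24,0,0,0,0]
    - [-1,0,-33,0,0,0,0]
    - [-2,0,-33,0,0,0,0]
    - [-8,1,-33,0,0,0,0]
    - [-14,1.8,-33,0,0,0,0]
    - [-20,2.6,-33,0,0,0,0]
    - [-26,3.3,-33,0,0,0,0]
    - [-32,4.1,-33,0,0,0,0]
    - [-38,4.9,-33,0,0,0,0]
    - [-44,5.6,-33,0,0,0,0]
    - [-50,6.4,-33,0,0,0,0]
    - [-56,7.2,-33,0,0,0,0]
    - [-61,7.8,-33,0,0,0,0]
    - [-66,8.5,-33,0,0,0,0]
    - [-70,9,-33,0,0,0,0]
    - [-73,9.3,-33,0,0,0,0]
    - [-75,9.6,-33,0,0,0,0]
    - [-77,9.9,-33,0,0,0,0]
    - [-77,9.9,-33,0,0,0,0]

```text
time: 40.15
eef_pos: [0.5645, 0.2926, 0.066]
orientation: [0.061, 0.998, -0.0, -0.0]
contact_force: [-0.2, -0.1, -0.2]
width: 0.0005
finger_force: 0.0
```

>>> apply_moves:
  commands:
    - [2,0,30,0,0,0,0]
    - [2,0,75,0,0,0,0]
    - [25,-20,120,0,0,0,0]
    - [50,-40,150,0,0,0,0]
    - [60,-50,170,0,0,0,0]
    - [60,-50,190,0,0,0,0]
    - [60,-50,190,0,0,0,0]
    - [60,-50,190,0,0,0,0]

```text
time: 40.95
eef_pos: [0.6247, 0.2426, 0.2555]
orientation: [0.061, 0.998, -0.0, -0.0]
contact_force: [-1.3, 0.0, -0.0]
width: 0.0003
finger_force: 0.0
```

Run:
```python
from meas import *
s=robot.state();print(s['time'],s['eef_pos'])
black((140,225,262,310))
```

```text
40.95 [0.62465746 0.24263497 0.25553028]
[173.1 281. ] [13.9 14.3] uv ring@.082 [[0.3987, 0.3611]] [[0.4414, 0.3076, 0.082]]
```

>>> apply_moves:
  commands:
    - [-45,16,0,0,0,0,88]
    - [-90,32,0,0,0,0,88]
    - [-135,48,0,0,0,0,88]
    - [-173,64,0,0,0,0,88]
    - [-173,64,-50,0,0,0,88]
    - [-173,64,-100,0,0,0,88]
    - [-173,64,-140,0,0,0,88]
    - [-173,64,-165,0,0,0,88]
    - [-173,64,-178,0,0,0,88]
    - [-173,64,-186,0,0,0,88]
    - [-173,64,-186,0,0,0,88]
    - [-173,64,-186,0,0,0,88]

```text
time: 42.2
eef_pos: [0.4528, 0.3069, 0.0713]
orientation: [0.061, 0.998, 0.0, 0.001]
contact_force: [0.2, 0.5, -0.7]
width: 0.0878
finger_force: 0.0
```

>>> apply_moves:
  commands:
    - [-0.5,0,-1.5,0,0,0,40]
    - [-0.5,0,-1.5,0,0,0,36]
    - [-0.5,0,-1.5,0,0,0,36]
    - [-0.5,0,-1.5,0,0,0,36]
    - [-0.5,0,-1.5,0,0,0,36]
    - [-0.5,0,-1.5,0,0,0,36]
    - [-0.5,0,-1.5,0,0,0,36]

```text
time: 42.9
eef_pos: [0.4515, 0.3065, 0.0688]
orientation: [0.061, 0.998, -0.0, 0.0]
contact_force: [-1.0, -0.6, 1.2]
width: 0.0455
finger_force: 29.9
```

>>> apply_moves:
  commands:
    - [0,0,4,0,0,0,36]
    - [0,0,10,0,0,0,36]
    - [0,0,20,0,0,0,36]
    - [0,0,35,0,0,0,36]
    - [0,0,55,0,0,0,36]
    - [0,0,75,0,0,0,36]
    - [0,0,95,0,0,0,36]
    - [0,0,110,0,0,0,36]
    - [0,0,110,0,0,0,36]

```text
time: 43.8
eef_pos: [0.4531, 0.3073, 0.182]
orientation: [0.061, 0.998, 0.001, 0.003]
contact_force: [-0.6, 0.3, -1.7]
width: 0.0456
finger_force: 29.9
```

Run:
```python
from meas import *
inhand()
```

```text
43.8 [0.4531 0.3073 0.182 ] 82.9711432337543 0.04555798388554357 29.890562295913696
ring px [322.  292.8] [69.5 75.5] rel TCP mm [-10.6   1. ]
```

>>> apply_moves:
  commands:
    - [0,-14,0,0,0,-0.04,36]
    - [1,-36,0,0,0,-0.1,36]
    - [1,-64,0,0,0,-0.18,36]
    - [2,-95,0,0,0,-0.27,36]
    - [2,-128,0,0,0,-0.36,36]
    - [3,-162,0,0,0,-0.45,36]
    - [4,-196,0,0,0,-0.55,36]
    - [5,-230,0,0,0,-0.65,36]
    - [6,-264,0,0,0,-0.75,36]
    - [6,-298,0,0,0,-0.85,36]
    - [7,-332,0,0,0,-0.95,36]
    - [8,-366,0,0,0,-1.04,36]
    - [9,-399,0,0,0,-1.13,36]
    - [9,-430,0,0,0,-1.22,36]
    - [10,-458,0,0,0,-1.3,36]
    - [10,-480,0,0,0,-1.36,36]
    - [11,-497,0,0,0,-1.41,36]
    - [11,-506,-10,0,0,-1.436,36]
    - [11,-506,-40,0,0,-1.436,36]
    - [11,-506,-70,0,0,-1.436,36]

```text
time: 45.85
eef_pos: [0.4623, -0.1995, 0.1074]
orientation: [0.703, 0.711, 0.0, 0.0]
contact_force: [0.3, 1.2, -1.1]
width: 0.0458
finger_force: 29.9
```

>>> apply_moves:
  commands:
    - [0,0,-25,0,0,0,36]
    - [0,0,-50,0,0,0,36]
    - [0,0,-65,0,0,0,36]
    - [0,0,-65,0,0,0,36]
    - [0,0,-65,0,0,0,36]

```text
time: 46.35
eef_pos: [0.462, -0.1988, 0.0432]
orientation: [0.703, 0.711, -0.0, -0.001]
contact_force: [-0.6, 0.3, -0.9]
width: 0.0456
finger_force: 29.9
```

Run:
```python
from meas import *
inhand()
```

```text
46.35 [ 0.462  -0.1988  0.0432] 0.6982513208674135 0.0455673673421178 29.890507757663727
ring px [321.9 292.8] [68.9 75.1] rel TCP mm [-0.5  9.6]
ring px [319.4 234.3] [130.4 206.4] rel TCP mm [-1.9 35.2]
```

>>> apply_moves:
  commands:
    - [2,0.8,-5,0,0,0,36]
    - [2.3,0.8,-10,0,0,0,36]
    - [2.3,0.8,-14,0,0,0,36]
    - [2.3,0.8,-18,0,0,0,36]
    - [2.3,0.8,-21,0,0,0,36]
    - [2.3,0.8,-24,0,0,0,36]
    - [2.3,0.8,-26,0,0,0,36]
    - [2.3,0.8,-26,0,0,0,36]

```text
time: 47.2
eef_pos: [0.4646, -0.1985, 0.0174]
orientation: [0.703, 0.711, -0.0, -0.0]
contact_force: [0.2, 0.9, -0.8]
width: 0.0458
finger_force: 29.9
```

>>> apply_moves:
  commands:
    - [0,0,0.5,0,0,0,53]
    - [0,0,0.5,0,0,0,53]
    - [0,0,0.5,0,0,0,53]
    - [0,0,0.5,0,0,0,53]
    - [0,0,30,0,0,0,53]
    - [0,0,75,0,0,0,53]
    - [10,0,120,0,0,0,88]
    - [30,-30,170,0,0,0,88]
    - [50,-50,210,0,0,0,88]
    - [70,-50,250,0,0,0,88]
    - [70,-50,250,0,0,0,88]
    - [70,-50,250,0,0,0,88]

```text
time: 48.4
eef_pos: [0.5357, -0.2491, 0.2692]
orientation: [0.703, 0.711, 0.0, 0.002]
contact_force: [-0.7, -0.3, -1.0]
width: 0.0879
finger_force: 0.0
```

Run:
```python
from meas import *
s=robot.state();print(s['time'],s['eef_pos'])
c=seated('w10.png')
i=c['pixels'].astype(int);k=np.zeros(i.shape[:2],bool);k[140:240,180:245]=1
for s_,ce,mm in blobs(k&(i.max(2)<60),100): print('sw',s_.tolist(),ce, [int(np.ptp(np.where(mm[y])[0]))+1 if mm[y].any() else 0 for y in range(150,235,3)])
T=cam('top');im=T['pixels'];print(im[205:240:5,310].tolist())
```

```text
48.4 [ 0.53571762 -0.24914385  0.26923384]
(44, [388.4, 234.9], np.float64(52.0), np.float64(79.3))
(46, [372.9, 234.9], np.float64(52.0), np.float64(61.1))
(43, [326.6, 234.5], np.float64(51.4), np.float64(7.3))
(45, [311.0, 234.4], np.float64(51.3), np.float64(-10.9))
(43, [266.4, 234.6], np.float64(51.6), np.float64(-62.8))
(46, [250.9, 234.5], np.float64(51.4), np.float64(-81.0))
(46, [389.3, 219.0], np.float64(33.0), np.float64(79.3))
(46, [373.5, 218.9], np.float64(32.9), np.float64(61.1))
(46, [326.9, 218.5], np.float64(32.5), np.float64(7.4))
(49, [266.0, 218.7], np.float64(32.7), np.float64(-62.5))
(44, [250.3, 218.4], np.float64(32.3), np.float64(-80.6))
(48, [311.2, 218.2], np.float64(32.1), np.float64(-10.6))
(46, [390.1, 202.5], np.float64(13.9), np.float64(79.2))
(46, [374.2, 202.5], np.float64(13.9), np.float64(61.1))
(51, [327.2, 202.0], np.float64(13.4), np.float64(7.8))
(50, [311.2, 201.8], np.float64(13.2), np.float64(-10.3))
(46, [265.6, 202.3], np.float64(13.7), np.float64(-62.1))
(50, [249.9, 202.0], np.float64(13.3), np.float64(-80.0))
(50, [391.1, 185.8], np.f
[... 435 characters left out ...]
(156, [320.0, 150.9], np.float64(-42.8), np.float64(-0.3))
(147, [256.5, 151.1], np.float64(-42.8), np.float64(-69.7))
(650, [384.8, 151.4], np.float64(-42.5), np.float64(70.4))
(656, [319.9, 150.6], np.float64(-43.2), np.float64(-0.4))
(654, [256.5, 151.0], np.float64(-42.9), np.float64(-69.6))
sw [236, 140, 9, 81, 286] [240.86713287 165.20979021] [5, 5, 5, 7, 8, 8, 7, 2, 3, 2, 2, 2, 2, 2, 2, 2, 1, 1, 1, 1, 1, 1, 1, 1, 0, 0, 0, 0, 0]
sw [193, 152, 29, 75, 856] [209.17990654 184.92990654] [0, 7, 8, 8, 7, 7, 8, 28, 28, 28, 6, 28, 27, 8, 7, 7, 8, 7, 7, 7, 8, 7, 7, 7, 7, 7, 0, 0, 0]
[[184, 138, 101], [159, 118, 86], [159, 118, 87], [100, 68, 38], [131, 95, 65], [190, 144, 105], [181, 137, 101]]
```

View pics/w10.png

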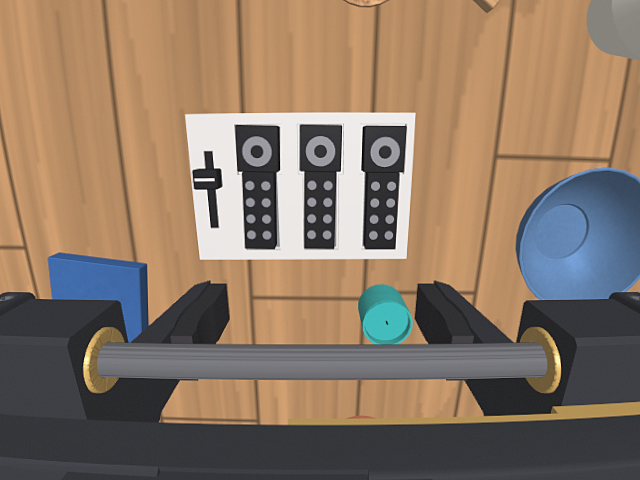

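All three handsets are seated: rings at (256,151), (320,151) and (385,151). The candle isn't where I left it in the top camera, so I'm checking on it before the switch.

Run:
```python
from meas import *
T=cam('top');S=cam('scene')
i=T['pixels'].astype(int);m=(i.min(2)>215);m[:120]=0
for s,ce,_ in blobs(m,60): print(s.tolist(),ce.round(1),plane(T,[ce],.060).round(4))
print(proj(T,[[.58,.012,.06],[.58,.012,.005]]),proj(S,[[.58,.012,.06]]))
cv2.imwrite('pics/p11.png',np.hstack([cv2.resize(T['pixels'][150:300,230:430],(400,300)),cv2.resize(S['pixels'][200:350,240:440],(400,300))])[:,:,::-1])
```

```text
[375, 194, 54, 109, 1147] [388.6 248.3] [[ 0.5072 -0.1691  0.06  ]]
[287, 208, 22, 22, 371] [297.  218.5] [[0.5782 0.0369 0.06  ]]
[78, 333, 36, 38, 338] [103.7 349.4] [[0.2952 0.4624 0.06  ]]
[[307.96993671 217.53335168]
 [308.92128797 220.6117619 ]] [[342.47913485 251.8258086 ]]
```

View pics/p11.png

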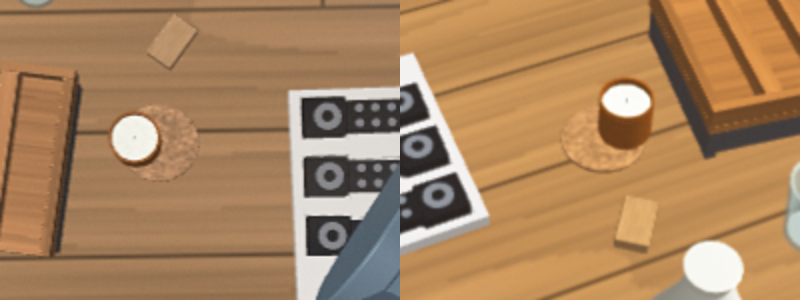

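The candle was knocked about 25 mm towards +y and now hangs half off the coaster, still upright: wax at (297,218) in the top view. I'm regrasping it and recentring.

>>> apply_moves:
  commands:
    - [7,48,0,0,0,0,88]
    - [14,96,0,0,0,0,88]
    - [21,144,0,0,0,0,88]
    - [28,190,0,0,0,0,88]
    - [35,236,0,0,0,0,88]
    - [43,275,0,0,0,0,88]
    - [43,286,0,0,0,0,88]
    - [43,286,-40,0,0,0,88]
    - [43,286,-90,0,0,0,88]
    - [43,286,-140,0,0,0,88]
    - [43,286,-170,0,0,0,88]
    - [43,286,-170,0,0,0,88]
    - [43,286,-170,0,0,0,88]

```text
time: 49.9
eef_pos: [0.5773, 0.0368, 0.0975]
orientation: [0.703, 0.711, -0.001, -0.001]
contact_force: [0.6, 0.7, 0.3]
width: 0.0878
finger_force: 0.0
```

>>> apply_moves:
  commands:
    - [1,0,-20,0,0,0,88]
    - [1,0,-40,0,0,0,88]
    - [1,0,-60,0,0,0,88]
    - [1,0,-72,0,0,0,88]
    - [1,0,-72,0,0,0,88]
    - [1,0,-72,0,0,0,50]
    - [1,0,-72,0,0,0,50]
    - [1,0,-72,0,0,0,50]
    - [1,0,-72,0,0,0,50]
    - [1,0,-72,0,0,0,50]
    - [1,0,-72,0,0,0,50]

```text
time: 51.0
eef_pos: [0.5794, 0.0373, 0.0266]
orientation: [0.703, 0.711, 0.0, 0.001]
contact_force: [-0.9, -0.1, 5.7]
width: 0.0594
finger_force: 30.0
```

>>> apply_moves:
  commands:
    - [0,0,8,0,0,0,50]
    - [0,0,10,0,0,0,50]
    - [0,-8,10,0,0,0,50]
    - [0,-17,10,0,0,0,50]
    - [0,-25,10,0,0,0,50]
    - [0,-25,6,0,0,0,50]
    - [0,-25,3,0,0,0,50]
    - [0,-25,1,0,0,0,50]
    - [0,-25,0,0,0,0,50]
    - [0,-25,-1,0,0,0,50]
    - [0,-25,-1,0,0,0,50]

```text
time: 52.1
eef_pos: [0.5785, 0.0123, 0.0265]
orientation: [0.703, 0.712, -0.001, -0.0]
contact_force: [-10.4, -1.4, 18.4]
width: 0.0593
finger_force: 30.0
```

>>> apply_moves:
  commands:
    - [0,0,1.5,0,0,0,50]
    - [0,0,1.5,0,0,0,65]
    - [0,0,1.5,0,0,0,88]
    - [0,0,1.5,0,0,0,88]
    - [0,0,1.5,0,0,0,88]
    - [0,0,1.5,0,0,0,88]
    - [0,0,50,0,0,0,88]
    - [0,0,100,0,0,0,88]
    - [0,-20,150,0,0,0,88]
    - [-20,-60,190,0,0,0,88]
    - [-50,-100,210,0,0,0,88]
    - [-80,-140,210,0,0,0,88]
    - [-110,-170,210,0,0,0,0]
    - [-110,-170,210,0,0,0,0]
    - [-110,-170,210,0,0,0,0]

```text
time: 53.6
eef_pos: [0.4682, -0.1587, 0.235]
orientation: [0.704, 0.71, 0.0, 0.0]
contact_force: [0.6, 0.7, 0.7]
width: 0.0664
finger_force: 0.0
```

```bash
cat > chk.py <<'E'
from meas import *
s=robot.state();print(s['time'],s['eef_pos'])
T=cam('top');i=T['pixels'].astype(int);m=(i.min(2)>215);m[:120]=0
for b,ce,_ in blobs(m,200):
    if ce[0]<340 and ce[0]>250: print('wax',ce.round(1),plane(T,[ce],.060).round(4))
c=cam('wrist');i=c['pixels'].astype(int)
P=[[.535-.1275,-.231+y,.016] for y in(-.08,.08)];u=proj(c,P).round();print(u.tolist())
m=(i.max(2)<60);m[290:]=0
for b,ce,mm in blobs(m,200):
    w=[int(mm[y].sum()) for y in range(480)];ys=[y for y in range(480) if w[y]>18]
    if len(ys)and b[2]<60 and b[3]>b[2]*1.8:
        x=np.where(mm[ys[0]])[0].mean();print('sw rows',ys[0],ys[-1],'x',x,b.tolist(),'top face?',plane(c,[[x,ys[0]],[x,ys[-1]]],.036).round(4).tolist(),'slot ends',plane(c,[[x,b[1]],[x,b[1]+b[3]]],.016).round(4).tolist())
E
python3 chk.py
```

```text
53.6 [ 0.4681678  -0.15874712  0.23495869]
wax [307.7 218.6] [[0.5777 0.0126 0.06  ]]
[[270.0, 335.0], [265.0, 204.0]]
sw rows 256 277 x 265.5 [251, 238, 28, 52, 696] top face? [[0.4093, -0.2033, 0.036], [0.4084, -0.2272, 0.036]] slot ends [[0.4067, -0.1891, 0.016], [0.4044, -0.2515, 0.016]]
```

>>> apply_moves:
  commands:
    - [-61,-24,-40,0,0,0,0]
    - [-61,-24,-90,0,0,0,0]
    - [-61,-24,-140,0,0,0,0]
    - [-61,-24,-180,0,0,0,0]
    - [-61,-24,-200,0,0,0,0]
    - [-61,-24,-211,0,0,0,0]
    - [-61,-24,-211,0,0,0,0]
    - [-61,-24,-211,0,0,0,0]

```text
time: 54.5
eef_pos: [0.4092, -0.1818, 0.0247]
orientation: [0.702, 0.712, 0.0, 0.001]
contact_force: [0.4, 1.0, 1.0]
width: 0.0003
finger_force: 0.0
```

>>> apply_moves:
  commands:
    - [-1,-6,-1,0,0,0,0]
    - [-1,-11,-1,0,0,0,0]
    - [-1,-16,-1,0,0,0,0]
    - [-1,-21,-1,0,0,0,0]
    - [-1,-26,-1,0,0,0,0]
    - [-1,-30,-1,0,0,0,0]
    - [-1,-34,-1,0,0,0,0]
    - [-1,-37,-1,0,0,0,0]
    - [-1,-40,-1,0,0,0,0]
    - [-1,-42,-1,0,0,0,0]
    - [-1,-42,-1,0,0,0,0]

```text
time: 55.6
eef_pos: [0.4067, -0.224, 0.0227]
orientation: [0.703, 0.711, -0.0, 0.0]
contact_force: [-0.2, -0.2, -0.1]
width: 0.0003
finger_force: 0.0
```

>>> apply_moves:
  commands:
    - [0,-2,0,0,0,0,0]
    - [0,-4,0,0,0,0,0]
    - [0,-6,0,0,0,0,0]
    - [0,-8,0,0,0,0,0]
    - [0,-8,0,0,0,0,0]

```text
time: 56.1
eef_pos: [0.4067, -0.2316, 0.0226]
orientation: [0.703, 0.711, 0.0, -0.0]
contact_force: [0.7, 2.2, 0.2]
width: 0.0002
finger_force: 1.0
```

>>> apply_moves:
  commands:
    - [0,-2,0,0,0,0,0]
    - [0,-4,0,0,0,0,0]
    - [0,-4,0,0,0,0,0]

```text
time: 56.4
eef_pos: [0.4066, -0.2319, 0.0226]
orientation: [0.703, 0.711, 0.002, -0.003]
contact_force: [3.5, 18.8, 11.0]
width: 0.0003
finger_force: 9.4
```

>>> apply_moves:
  commands:
    - [0,6,0,0,0,0,0]
    - [0,12,0,0,0,0,0]
    - [0,12,40,0,0,0,0]
    - [0,12,90,0,0,0,0]
    - [30,12,140,0,0,0,0]
    - [70,12,190,0,0,0,0]
    - [110,0,230,0,0,0,88]
    - [130,-15,248,0,0,0,88]
    - [130,-15,248,0,0,0,88]
    - [130,-15,248,0,0,0,88]

```text
time: 57.4
eef_pos: [0.5375, -0.2514, 0.2713]
orientation: [0.703, 0.711, -0.0, 0.001]
contact_force: [0.3, -0.5, 0.7]
width: 0.0303
finger_force: 0.0
```

```bash
python3 chk.py
python3 - <<'E'
from meas import *
seated()
c=cam('wrist');i=c['pixels'].astype(int);k=np.zeros(i.shape[:2],bool);k[140:250,185:232]=1
for s_,ce,mm in blobs(k&(i.max(2)<60),100): print('sw',s_.tolist(),[(y,int(mm[y].sum())) for y in range(150,250,3)])
E
```

```text
57.4 [ 0.53749016 -0.25141297  0.27131336]
wax [307.7 218.6] [[0.5776 0.0127 0.06  ]]
[[218.0, 253.0], [208.0, 116.0]]
sw rows 125 247 x 255.0 [236, 124, 45, 124, 3064] top face? [[0.4634, -0.1619, 0.036], [0.4582, -0.2968, 0.036]] slot ends [[0.4597, -0.1599, 0.016], [0.4541, -0.3043, 0.016]]
sw rows 125 247 x 321.0 [301, 125, 42, 123, 2551] top face? [[0.5332, -0.1613, 0.036], [0.5347, -0.2958, 0.036]] slot ends [[0.5331, -0.1603, 0.016], [0.5348, -0.3032, 0.016]]
sw rows 125 247 x 381.88 [363, 125, 44, 123, 2877] top face? [[0.5975, -0.1603, 0.036], [0.6052, -0.295, 0.036]] slot ends [[0.6008, -0.1593, 0.016], [0.609, -0.3023, 0.016]]
sw rows 198 218 x 212.2 [197, 151, 28, 76, 872] top face? [[0.4124, -0.2401, 0.036], [0.4107, -0.263, 0.036]] slot ends [[0.4097, -0.1894, 0.016], [0.4034, -0.2784, 0.016]]
(42, [390.5, 235.4], np.float64(52.2), np.float64(79.5))
(45, [374.8, 235.4], np.float64(52.2), np.float64(61.3))
(44, [268.2, 235.3], np.float64(52.1), np.float64(-62.6))
(46, [328.5, 234.9], np.float64(51.5), np.float64(7.5))
(45, [312.8, 234.5], np.float64(51.1), np.float64(-10
[... 1181 characters left out ...]
t64(-42.2), np.float64(70.7))
(157, [322.0, 151.1], np.float64(-42.8), np.float64(-0.0))
(150, [258.3, 151.6], np.float64(-42.6), np.float64(-69.6))
(650, [386.8, 151.7], np.float64(-42.4), np.float64(70.6))
(655, [258.4, 151.4], np.float64(-42.8), np.float64(-69.4))
(658, [322.0, 151.0], np.float64(-43.0), np.float64(-0.1))
sw [198, 152, 28, 76, 858] [(150, 0), (153, 7), (156, 8), (159, 8), (162, 7), (165, 8), (168, 8), (171, 7), (174, 7), (177, 8), (180, 8), (183, 8), (186, 8), (189, 7), (192, 7), (195, 7), (198, 8), (201, 25), (204, 27), (207, 27), (210, 6), (213, 23), (216, 27), (219, 22), (222, 7), (225, 7), (228, 0), (231, 0), (234, 0), (237, 0), (240, 0), (243, 0), (246, 0), (249, 0)]
```

```bash
python3 -c "
from bench import robot
print(robot.sign_off())"
```

```text
the job is handed in; nothing more can be done
None
```

The job is handed in: the three handsets are in the cradle pockets (two sit about 1.3° off square), the candle is back upright on the coaster after being knocked half off it, and the switch is pushed to its far stop.

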